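# Pack the embosser's kit

## Robot

A 7-joint arm with a two-finger parallel gripper is mounted at the origin on the work surface. World frame = base frame: x ahead of the robot, y to its left, z up, the work surface at z = 0. Lengths are in m, angles in degrees, forces in N, time in s.
With the tool pointing down it reaches from about 0.425 to 0.875 m from the base axis. Payload 8.4 kg.
Tool frame: the origin (TCP) lies on the centre line of the jaws, within the pads' length; the fingertips stand 8 mm ahead of it and the grasp point (between the pads) lies 11 mm behind it; z points along the fingers, x is the direction in which the jaws open and shut, and the axes are right-handed (so a half turn about z gives the same grasp; the last joint's range is limited). The gripper opens to 85 mm and grips with 20 to 120 N. Pads are 22 mm wide; open, the fingers measure 114 mm over their backs; the gripper's body (76 mm by 85 mm) begins 54 mm behind the grasp point. The pads swing forward as they close: fully open they stand 13 mm farther back than shut.
Start: joints at [67.426, 19.091, 2.286, 83.961, -0.768, 76.965, -3.352], TCP at [0.189, -0.622, 0.239] pointing down, gripper open.
Joint ranges: [-147.57, 147.57], [-21.85, 119.76], [-74.77, 79.35], [14.55, 137.4], [-85.83, 265.84], [4.83, 119.75], [-152.11, 152.11]. Speed limits (degrees/s): [127.2, 127.2, 159.86, 159.86, 180, 180, 180].

## Interface

Orientations are given as [roll, pitch, yaw] about the fixed x, y, z axes, in that order (R = Rz(yaw) Ry(pitch) Rx(roll)).
In Python, from station import robot, vision, finish_job, recognise, cut_out, landmark_of gives the robot as it stands.
- The arm moves only by the shell command python3 -m handwheel 'ROWS' [FORCE]. ROWS is text: rows parted by semicolons, each of 7 numbers parted by spaces: the closure, from 0 (fully open) to 1 (shut), then the shift along the tool's x, y, z in mm, then the turn, a rotation vector about the tool's x, y, z in rad. A call has 1 to 20 rows; each row is the pose to reach, as a shift and turn from the pose commanded when the call began, along the tool's axes at that moment; what a row does not reach only later rows make up. A row lasts 1/12 s, in which the tool goes at most 41.7 mm and 7.16 degrees, less where a joint would pass 70% of its speed; a pose out of reach is approached as far as the arm can. A call with a gripper value outside its range is refused whole. The fingers move at their own pace and stop on an object; FORCE is the grip in N (left out, the last holds). Time passes only in rows, so rows that repeat a pose let the fingers close. It gives the time, the measured TCP pose, the force and the opening at its end, in the units of the state.
- robot.observe(): the state, without advancing time (a new reading comes with each control period).
- vision.grab_frame(name): name is "scene" or "top" or "wrist"; returns a dict with "img" (480x640x3 uint8, red, green, blue), "depth" (480x640 float32, m along the optical axis (not along the pixel's ray), 0 where there is no reading), "mtx" (3x3 intrinsics, pixels), "position" and "rotation" of the camera in the world; the wrist camera has in their place "T_tool_cam" (4x4, takes a point from camera to tool coordinates, whose origin is the TCP and whose axes are the tool frame's). Camera axes: x right, y down, z forward; pixel columns grow to the right and rows downward; lengths in m; the calibration is good to about 2 mm. A picture is of the moment at which its call begins: read the wrist's pose just before it.
- finish_job(): hands the job in, once; it reports no verdict.
Trained networks look in a picture, given as the dict that the camera call returned (one of the last four; its "shot" number tells which), for a name from the list of things; names that differ only in an ending like _2 or _b are one class to them, and where a whole thing is asked for, a point or a joint stands for the part that bears it (a point fixed in the world has none). Each returns a list of dicts, best first, with "score" (0 to 1); they miss things now and then, are a little off and sometimes report something else, mostly with a low value. They report only what shows in the picture. A call takes as long as a camera call. They do not tell look-alikes from the thing itself.
- recognise(picture, query): "point" ([x, y, z] in m, in world coordinates, good to about 4 mm: the middle of the surface that is visible of it).
- cut_out(picture, query): "pixels" (480x640 bool, what is visible of it).
- landmark_of(picture, query): "point" ([x, y, z] in m, in world coordinates, good to about 4 mm: a listed point, or the origin of a listed thing).
The state is a dict: "time": time; "q": joint angles; "joint_vel": joint speeds; "tau": joint torques, N m; "ee_pos": TCP position; "orientation": TCP orientation; "force": force on the tool from outside, world axes, zero at the start; "wrist_torque": the same for the moment, N m; "gripper_width": finger opening in m.
Only numpy, scipy, OpenCV 4.12 (cv2) and the standard library are available. Lean on these libraries where they do the work, as an engineer would, in place of code of your own. Each camera call takes 0.05 s, during which the arm holds its last target.

## Task

Pack up the embossing kit: tip the tray so that all its wooden setting pads slide off into the kit box and stand the empty tray back on its rubber mat, and slide every punch, steel end first, into a slot of its own in the tool block until it is fully home against the hidden stop. Tray and punches may be done in either order. Leave the other tools and things on the bench alone.

Things in the scene. Friction and masses are not known exactly. Their poses are not given: they have to be found in the camera images.
- punch0: punch with a light wood handle, 170 mm long, 0.2 kg; origin on its underside, where handle meets shank. Own +x points to the steel tip: square tubular steel shank 20 x 20 mm from x = 0 to +90 mm, square handle 26 x 26 mm from x = -80 to 0, undersides flush, z up. Balances 6 mm behind the origin. May be absent.
- punch1: punch with a green handle, 170 mm long, 0.2 kg; origin on its underside, where handle meets shank. Own +x points to the steel tip: square tubular steel shank 20 x 20 mm from x = 0 to +90 mm, square handle 26 x 26 mm from x = -80 to 0, undersides flush, z up. Balances 6 mm behind the origin. May be absent.
- punch2: punch with a blue handle, 170 mm long, 0.2 kg; origin on its underside, where handle meets shank. Own +x points to the steel tip: square tubular steel shank 20 x 20 mm from x = 0 to +90 mm, square handle 26 x 26 mm from x = -80 to 0, undersides flush, z up. Balances 6 mm behind the origin. May be absent.
- punch3: punch with a red handle, 170 mm long, 0.2 kg; origin on its underside, where handle meets shank. Own +x points to the steel tip: square tubular steel shank 20 x 20 mm from x = 0 to +90 mm, square handle 26 x 26 mm from x = -80 to 0, undersides flush, z up. Balances 6 mm behind the origin. May be absent.
- tool_block: fixed dark wooden block 130 x 285 x 78 mm, lighter top; origin under its centre, on the bench. Four horizontal blind slots (0 to 3 at own y = -105, -35, +35, +105 mm, a copper stripe on top over each), 24.5 mm wide and high, roofed, floor 44 mm above the bench. Mouths at own x = -65 mm; punches go in along own +x. The first 12 mm is a flared brass lead-in, about 34 mm wide and high at the front
- stop0_face (a point): centre of the front face of the hidden rigid stop inside slot 0, 68 to 80 mm behind the mouth, different each time and not visible; x points deeper in. The shank has 2 mm of play all round; a seated punch stays in when released, its handle sagging by a few mm
- stop1_face (a point): centre of the front face of the hidden rigid stop inside slot 1, 68 to 80 mm behind the mouth, different each time and not visible; x points deeper in. The shank has 2 mm of play all round; a seated punch stays in when released, its handle sagging by a few mm
- stop2_face (a point): centre of the front face of the hidden rigid stop inside slot 2, 68 to 80 mm behind the mouth, different each time and not visible; x points deeper in. The shank has 2 mm of play all round; a seated punch stays in when released, its handle sagging by a few mm
- stop3_face (a point): centre of the front face of the hidden rigid stop inside slot 3, 68 to 80 mm behind the mouth, different each time and not visible; x points deeper in. The shank has 2 mm of play all round; a seated punch stays in when released, its handle sagging by a few mm
- tray: aluminium sorting tray 150 (x) x 110 (y) mm, 0.35 kg, walls 34 mm high, 4 mm thick; origin at the centre of its underside; open end (no wall, no lip) at its own +x. A wooden handle bar over its middle runs along its y: 14 mm thick (x), 24 mm tall, centre 88 mm above the underside, 100 mm clear between its two upright legs. Smooth: pads slide off from about 20 degrees of tilt, briskly at 40
- tray_mat: black rubber mat 180 x 140 x 3 mm, fixed, where the tray stands; origin at the centre of its underside
- pad0: wooden setting pad 0, chunky block 46 x 34 x 28 mm with a terracotta-coloured patch on top, 35 g, lying in the tray at the start; origin at the centre of its underside. May be absent.
- pad1: wooden setting pad 1, chunky block 46 x 34 x 28 mm with a terracotta-coloured patch on top, 35 g, lying in the tray at the start; origin at the centre of its underside. May be absent.
- pad2: wooden setting pad 2, chunky block 46 x 34 x 28 mm with a terracotta-coloured patch on top, 35 g, lying in the tray at the start; origin at the centre of its underside. May be absent.
- pad3: wooden setting pad 3, chunky block 46 x 34 x 28 mm with a terracotta-coloured patch on top, 35 g, lying in the tray at the start; origin at the centre of its underside. May be absent.
- kit_box: open wooden kit box, 200 (x) x 180 (y) x 70 mm high, walls and floor 8 mm, fixed; origin at the centre of its underside
- hammer: hammer lying on the bench, to be left alone; origin on its underside
- oil_can: small upright yellow can, 52 mm across, 100 mm tall, to be left alone; origin under it
- brush: brush lying on the bench, to be left alone; origin on its underside
- mallet: upright wooden mallet, 84 mm across, 220 mm tall, to be left alone; origin under it
- nail_bowl: copper bowl, 100 mm across, 45 mm high, to be left alone; origin under it
- offcut: wood offcut 120 x 60 x 22 mm, to be left alone; origin under it
Not all that is in view belongs to the job. What is shaped like the punch3 but turquoise is not meant.

How it is judged:
By the outcome, as a careful person would: the job done as asked, in the order asked, and still so for the second after the job is handed in, with the robot touching nothing.
Of punch0, punch1, punch2, punch3 only 3 to 4 are there at a start; the rules pass over those that are not, and their reading is None.
Of pad0, pad1, pad2, pad3 only 2 to 4 are there at a start; the rules pass over those that are not, and their reading is None.
At some moment in a run one of punch0, punch1, punch2, punch3 may be knocked a few centimetres aside while the robot is not near it.
It also fails if it takes over 200 s, if anything falls off the work surface, if the arm or the gripper's body presses on something with over 40 N, if the wrist force passes 120 N, or if a joint passes its speed limit or range.

## Working session

There is one attempt and no reset: what is moved stays moved. The work goes in short steps, Python scripts to look and compute and a shell command to move; the robot and the scene stay as the last step left them, time stands still between calls to the robot, and variables do not carry over. Pictures are saved under pics/ and viewed, and the job is handed in when it is done.

```bash
ls -la; mkdir -p pics; python3 - <<'E'
from station import robot, vision
import cv2
s=robot.observe(); print({k:(v if not hasattr(v,'tolist') else v.tolist()) for k,v in s.items()})
for n in ("scene","top","wrist"):
    f=vision.grab_frame(n); cv2.imwrite(f"pics/a_{n}.png",f["img"][:,:,::-1])
    print(n,f["mtx"].tolist(),{k:f[k] for k in f if k in("position","rotation","T_tool_cam","shot")})
E
```

```text
total 12
drwxr-xr-x  3 agent agent 4096 Dec  7 00:48 .
drwxr-xr-x 23 root  root  4096 Dec  7 00:48 ..
drwxr-xr-x  2 agent agent 4096 Dec  7 00:48 pics
{'time': 0.0, 'q': [67.42551156998987, 19.130998749713378, 2.2848529019791783, 84.01023127046241, -0.7669085983660895, 76.96384340561112, -3.35107633221569], 'joint_vel': [0.003048407467303026, 0.08309288630764533, -0.043717027849522354, -0.017147664344719805, 0.05259999650462716, 0.08193965262424527, -0.04643694738332305], 'tau': [-0.0011317522876197472, -65.85700035095215, 1.3648729026317596, -40.556674003601074, 0.016756259137764573, 0.012683357927016914, 4.67311429019901e-05], 'ee_pos': [0.18869922039930115, -0.6215620784897192, 0.23843694622387812], 'orientation': [179.99298709244573, 0.08957069130755342, -73.10955159591542], 'force': [0.013570334819196754, 0.01800776307222009, 0.1491452455215079], 'wrist_torque': [-0.018498619237965124, 0.07405370392955289, -0.010005738883645207], 'gripper_width': 0.08532160959651941}
scene [[596.4611871304865, 0.0, 317.30871329443687], [0.0, 596.4611871304865, 237.09869568053102], [0.0, 0.0, 1.0
[... 169 characters left out ...]
4.52935669183046], [0.0, 517.259240445877, 238.23473640131886], [0.0, 0.0, 1.0]] {'position': array([ 0.25784031, -0.04995937,  1.23209668]), 'rotation': array([-169.13439736,    0.53669905,  -89.79736014]), 'shot': 2}
wrist [[353.1922874586395, 0.0, 319.0093228961208], [0.0, 353.1922874586395, 239.4082871846008], [0.0, 0.0, 1.0]] {'T_tool_cam': array([[ 9.99999778e-01, -6.56609920e-04,  1.09149626e-04,
         1.10486297e-03],
       [ 5.99757431e-04,  9.59974389e-01,  2.80087152e-01,
        -7.13689463e-02],
       [-2.88688848e-04, -2.80087025e-01,  9.59974570e-01,
        -1.34852661e-01],
       [ 0.00000000e+00,  0.00000000e+00,  0.00000000e+00,
         1.00000000e+00]]), 'shot': 3}
```

View pics/a_scene.png

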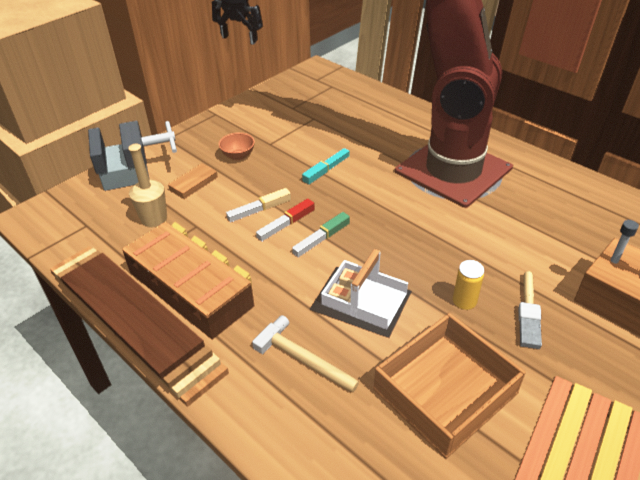

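View pics/a_top.png

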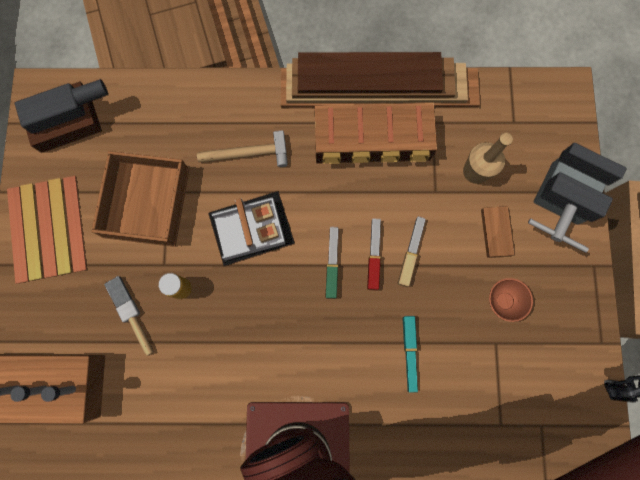

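View pics/a_wrist.png

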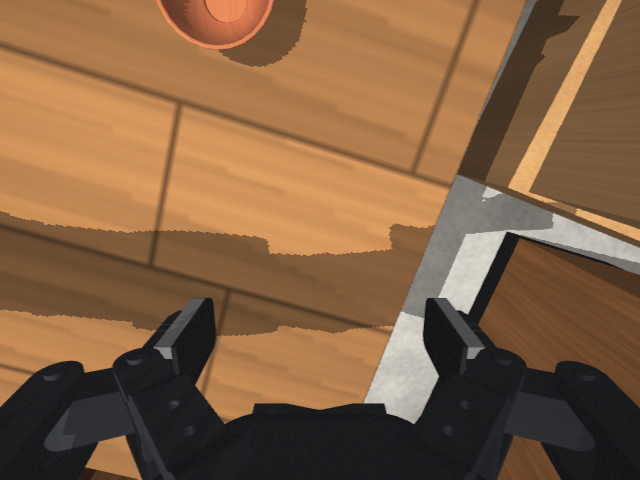

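```bash
cat > h.py <<'E'
import numpy as np, cv2
from scipy.spatial.transform import Rotation as R
from station import robot, vision, recognise, cut_out, landmark_of
def T_of(p,rpy):
    T=np.eye(4); T[:3,:3]=R.from_euler('xyz',rpy,degrees=True).as_matrix(); T[:3,3]=p; return T
def grab(n):
    s=robot.observe(); f=vision.grab_frame(n)
    if n=="wrist": f["T"]=T_of(s["ee_pos"],s["orientation"])@f["T_tool_cam"]
    else: f["T"]=T_of(f["position"],f["rotation"])
    d=f["depth"]; v,u=np.mgrid[:480,:640]; K=f["mtx"]
    P=np.stack([(u-K[0,2])/K[0,0]*d,(v-K[1,2])/K[1,1]*d,d],-1)
    W=P@f["T"][:3,:3].T+f["T"][:3,3]; W[d==0]=np.nan; f["W"]=W
    return f
def save(f,name,crop=None,scale=1):
    im=f["img"][:,:,::-1]
    if crop: x0,y0,x1,y1=crop; im=im[y0:y1,x0:x1]
    if scale!=1: im=cv2.resize(im,None,fx=scale,fy=scale,interpolation=cv2.INTER_CUBIC)
    cv2.imwrite("pics/"+name,im)
def rect(W2):  # min-area rect of xy mm
    return cv2.minAreaRect((W2*1000).astype(np.float32))
def st():
    s=robot.observe(); print("t %.2f"%s["time"],np.round(s["ee_pos"],4),np.round(s["orientation"],2),"F",np.round(s["force"],1),"w %.4f"%s["gripper_width"],"q",np.round(s["q"],1)); return s
E
python3 - <<'E'
from h import *
f=grab("top"); save(f,"top_crop.png",(80,80,480,400),2)
W=f["W"]
for n in ("punch0","punch1","punch2","punch3","tool_block","tray","kit_box","tray_mat","pad0","hammer","oil_can"):
    r=cut_out(f,n)
    for x in r[:4]:
        m=x["pixels"]; v,u=np.nonzero(m); w=W[m]; w=w[~np.isnan(w[:,0])]
        rc=rect(w[:,:2]); print(n,round(x["score"],2),m.sum(),"px",int(u.mean()),int(v.mean()),"z",np.round(np.nanpercentile(w[:,2],[5,50,95]),3),"rect",[np.round(q,0).tolist() for q in (rc[0],rc[1],[rc[2]])])
    try:
        for x in landmark_of(f,n)[:4]: print("   lm",round(x["score"],2),np.round(x["point"],3))
    except Exception as e: print(e)
E
```

```text
punch0 0.91 798 px 411 253 z [0.002 0.022 0.029] rect [[463.0, -273.0], [32.0, 177.0], [73.0]]
punch0 0.61 619 px 332 265 z [0.017 0.023 0.028] rect [[434.0, -80.0], [26.0, 169.0], [86.0]]
punch0 0.56 793 px 410 352 z [0.013 0.023 0.029] rect [[221.0, -260.0], [169.0, 29.0], [3.0]]
punch0 0.55 731 px 374 256 z [0.013 0.022 0.028] rect [[454.0, -180.0], [27.0, 170.0], [86.0]]
   lm 0.78 [ 0.454 -0.271  0.003]
   lm 0.75 [ 0.232 -0.254 -0.   ]
   lm 0.69 [ 0.451 -0.185  0.001]
   lm 0.55 [ 0.431 -0.08   0.002]
punch1 0.91 798 px 411 253 z [0.002 0.022 0.029] rect [[463.0, -273.0], [32.0, 177.0], [73.0]]
punch1 0.61 619 px 332 265 z [0.017 0.023 0.028] rect [[434.0, -80.0], [26.0, 169.0], [86.0]]
punch1 0.56 793 px 410 352 z [0.013 0.023 0.029] rect [[221.0, -260.0], [169.0, 29.0], [3.0]]
punch1 0.55 731 px 374 256 z [0.013 0.022 0.028] rect [[454.0, -180.0], [27.0, 170.0], [86.0]]
   lm 0.78 [ 0.454 -0.271  0.003]
   lm 0.75 [ 0.232 -0.254 -0.   ]
   lm 0.69 [ 0.451 -0.185  0.001]
   lm 0.55 [ 0.431 -0.08   0.002]
punch2 0.91 798 px 411 253 z [0.002 0.022 0.029] rect [[463.0, -273.0], 
[... 1082 characters left out ...]
]
   lm 0.82 [0.516 0.118 0.004]
   lm 0.45 [ 0.372  0.282 -0.001]
   lm 0.67 [0.586 0.378 0.   ]
   lm 0.47 [ 0.714  0.144 -0.002]
tray_mat 0.78 1014 px 259 227 z [-0.002  0.002  0.006] rect [[521.0, 117.0], [144.0, 179.0], [18.0]]
   lm 0.38 [ 0.737 -0.18  -0.001]
pad0 0.7 313 px 267 232 z [0.016 0.033 0.038] rect [[507.0, 76.0], [44.0, 46.0], [19.0]]
pad0 0.64 309 px 262 213 z [0.013 0.034 0.038] rect [[552.0, 88.0], [36.0, 46.0], [19.0]]
   lm 0.61 [0.503 0.074 0.004]
   lm 0.56 [0.558 0.092 0.01 ]
hammer 0.61 1191 px 248 151 z [0.011 0.023 0.028] rect [[723.0, 140.0], [220.0, 89.0], [86.0]]
   lm 0.9 [ 0.714  0.143 -0.   ]
   lm 0.67 [ 0.456 -0.268  0.003]
   lm 0.97 [0.373 0.286 0.002]
```

View pics/top_crop.png

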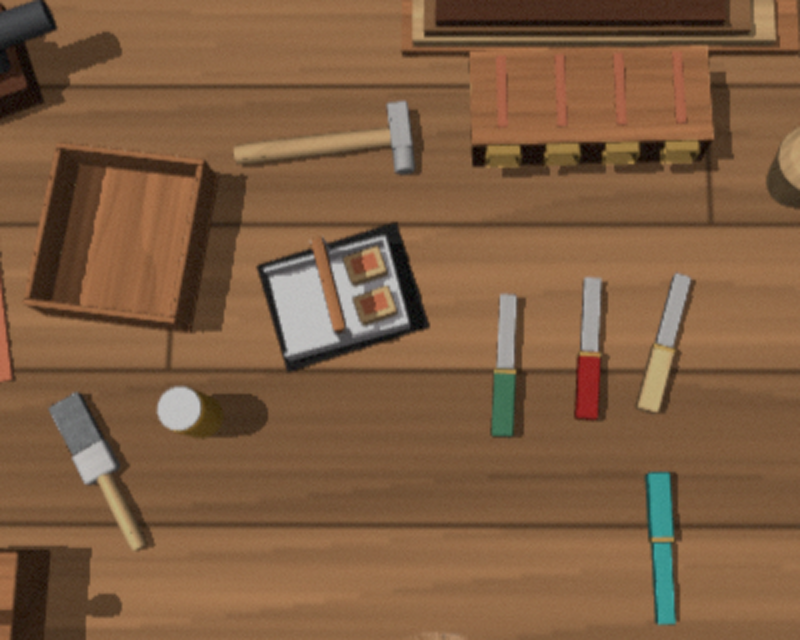

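```bash
python3 - <<'E'
from h import *
for cam in ("top","scene"):
    f=grab(cam); W=f["W"]
    def reg(lo,hi,box):
        m=(W[...,2]>lo)&(W[...,2]<hi)&(W[...,0]>box[0])&(W[...,0]<box[1])&(W[...,1]>box[2])&(W[...,1]<box[3]); return m
    for nm,lo,hi,b in (("block",.070,.086,(.6,.86,-.4,0)),("box",.062,.078,(.4,.75,.24,.55)),("bar",.09,.11,(.4,.62,.02,.22)),("tray",.028,.05,(.4,.62,0.02,.22)),("shape",.0025,.12,(.4,.62,0.02,.22))):
        m=reg(lo,hi,b).astype(np.uint8)
        n,l,s,c=cv2.connectedComponentsWithStats(m)
        if n<2: print(cam,nm,"none");continue
        mm=l>0 if nm in("box","tray") else l==1+np.argmax(s[1:,4]); w=W[mm]; rc=rect(w[:,:2])
        print(cam,nm,len(w),np.round(rc[0],1),np.round(rc[1],1),round(rc[2],1),"z",np.round(np.median(w[:,2]),4))
E
```

```text
top block 6065 [ 741.  -180.5] [136.1 285.4] 1.5 z 0.0769
top box 1181 [583.6 377.4] [182.9 201.4] 83.0 z 0.0679
top bar 322 [512.8 120.9] [109.7  15.5] 15.8 z 0.1019
top tray 909 [512.8 121.2] [111.4 150. ] 15.7 z 0.0347
top shape 3419 [519.4 117.5] [145.4 189.8] 17.7 z 0.0092
scene block 5984 [ 744.1 -180.1] [134.7 290.2] 1.6 z 0.0778
scene box 2131 [548.2 364.4] [216.2 276.8] 83.3 z 0.0689
scene bar 372 [515.9 121.1] [115.9  16.7] 16.0 z 0.1023
scene tray 1166 [516.9 121.1] [115.5 151. ] 16.1 z 0.0352
scene shape 4549 [503.2 115.5] [192.8 191.3] 16.9 z 0.0163
```

```bash
cat >> h.py <<'E'
def rel(p,rpy,cur=None):
    s=robot.observe() if cur is None else cur
    A=T_of(s["ee_pos"],s["orientation"]); B=T_of(p,rpy); D=np.linalg.inv(A)@B
    rv=R.from_matrix(D[:3,:3]).as_rotvec()
    print("shift mm",np.round(D[:3,3]*1000,1),"rot",np.round(rv,4),"rows min %.1f"%max(np.linalg.norm(D[:3,3])/.0417,np.degrees(np.linalg.norm(rv))/7.16))
E
python3 -c "
from h import *
rel([.44,-.17,.27],[180,0,-91])"
```

```text
shift mm [-359.5 -371.6  -30.7] rot [-0.      0.      0.3123] rows min 12.4
```

```bash
python3 -m handwheel '0 -90 -93 -8 0 0 0.078; 0 -180 -186 -15 0 0 0.156; 0 -270 -279 -23 0 0 0.234; 0 -359.5 -371.6 -30.7 0 0 0.312; 0 -359.5 -371.6 -30.7 0 0 0.312; 0 -359.5 -371.6 -30.7 0 0 0.312; 0 -359.5 -371.6 -30.7 0 0 0.312; 0 -359.5 -371.6 -30.7 0 0 0.312; 0 -359.5 -371.6 -30.7 0 0 0.312; 0 -359.5 -371.6 -30.7 0 0 0.312; 0 -359.5 -371.6 -30.7 0 0 0.312; 0 -359.5 -371.6 -30.7 0 0 0.312; 0 -359.5 -371.6 -30.7 0 0 0.312; 0 -359.5 -371.6 -30.7 0 0 0.312; 0 -359.5 -371.6 -30.7 0 0 0.312; 0 -359.5 -371.6 -30.7 0 0 0.312; 0 -359.5 -371.6 -30.7 0 0 0.312; 0 -359.5 -371.6 -30.7 0 0 0.312'
python3 - <<'E'
from h import *
st(); f=grab("wrist"); save(f,"w1.png"); W=f["W"]
hsv=cv2.cvtColor(f["img"],cv2.COLOR_RGB2HSV)
m0=(W[...,2]>.012)&(W[...,2]<.035)
m0[300:]=m0[300:]
n,l,s,c=cv2.connectedComponentsWithStats(m0.astype(np.uint8))
for i in range(1,n):
    if s[i,4]<300: continue
    w=W[l==i]; rc=rect(w[:,:2]); print(i,s[i],np.round(rc[0],1),np.round(rc[1],1),round(rc[2],1),np.median(w[:,2]), np.median(hsv[l==i],0))
E
```

```text
time: 2.9
ee_pos: [0.4394, -0.1712, 0.2699]
orientation: [180.0, 0.0, -91.1]
force: [0.1, -0.1, -1.1]
gripper_width: 0.085
t 2.90 [ 0.4394 -0.1712  0.2699] [179.98   0.   -91.11] F [ 0.1 -0.1 -1.1] w 0.0850 q [ 37.1  -1.7 -20.6 104.1  -0.6  77.5 -74.5]
1 [  69   56   62  127 1478] [523.6  50.4] [ 51.3 124.1] 78.6 0.024081050774720475 [143.  12.  86.]
2 [   0   62   87   59 1549] [552.7 104.2] [41.7 89.7] 15.8 0.03129184532092233 [ 17. 107.  93.]
3 [ 570   66   70  124 7292] [ 511.4 -476.3] [120.4  61.6] 4.4 0.02221369656514824 [ 13. 158. 116.]
43 [ 375   97   72  159 3650] [ 463.4 -270.9] [ 26.6 170. ] 73.5 0.02138447119378728 [ 24.  79. 203.]
60 [ 313  105   29  158 3283] [ 457.4 -181.7] [ 26.3 169.2] 86.4 0.02202641513879361 [ 13.  85. 198.]
65 [ 49 123  59  46 733] [506.7  73.4] [34.3 46.8] 20.1 0.033718719677335085 [ 17. 114. 140.]
66 [ 224  128   28  153 3370] [437.1 -81.1] [ 26.6 168.7] 87.6 0.021348194494225314 [ 75.   41.5 151. ]
119 [ 563  246   75   71 2619] [ 340.2 -499.5] [58.7 84.2] 62.4 0.022926266939772844 [  9. 151.  93.]
131 [ 380  305   24  112 2114] [ 232.3 -259.5] [159.1  26.4] 1.1 0.02519604355286087 [ 90. 242. 191.]
133 [119 438  23  42 314] [ 78.6 102. ] [74.7 21.7] 0.2 0.012631463987417102 [  4. 142. 129.]
```

View pics/w1.png

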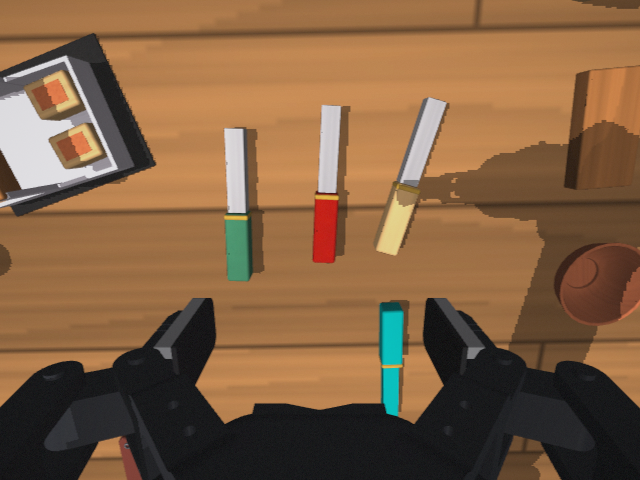

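```bash
python3 -c "
from h import *
rel([.4364,-.1804,.05],[180,0,-93.6]); rel([.4364,-.1804,.012],[180,0,-93.6])"
```

```text
shift mm [  9.5   2.9 219.9] rot [0.0002 0.     0.0437] rows min 5.3
shift mm [  9.5   2.9 257.9] rot [0.0002 0.     0.0437] rows min 6.2
```

```bash
python3 -m handwheel '0 9.5 3 40 0 0 0.044; 0 9.5 3 80 0 0 0.044; 0 9.5 3 120 0 0 0.044; 0 9.5 3 160 0 0 0.044; 0 9.5 3 190 0 0 0.044; 0 9.5 3 210 0 0 0.044; 0 9.5 3 225 0 0 0.044; 0 9.5 3 235 0 0 0.044; 0 9.5 3 245 0 0 0.044; 0 9.5 3 252 0 0 0.044; 0 9.5 3 258 0 0 0.044; 0 9.5 3 258 0 0 0.044; 0 9.5 3 258 0 0 0.044; 0 9.5 3 258 0 0 0.044' 70
python3 - <<'E'
from h import *
st(); f=grab("wrist"); save(f,"w2.png")
E
```

```text
time: 4.12
ee_pos: [0.4373, -0.1796, 0.0126]
orientation: [-179.9, -0.0, -93.5]
force: [0.4, -0.1, 0.2]
gripper_width: 0.0856
t 4.12 [ 0.4373 -0.1796  0.0126] [-1.7994e+02 -2.0000e-02 -9.3510e+01] F [ 0.4 -0.1  0.2] w 0.0856 q [ 35.4  14.7 -20.2 120.3   7.   46.1 -82.5]
```

View pics/w2.png

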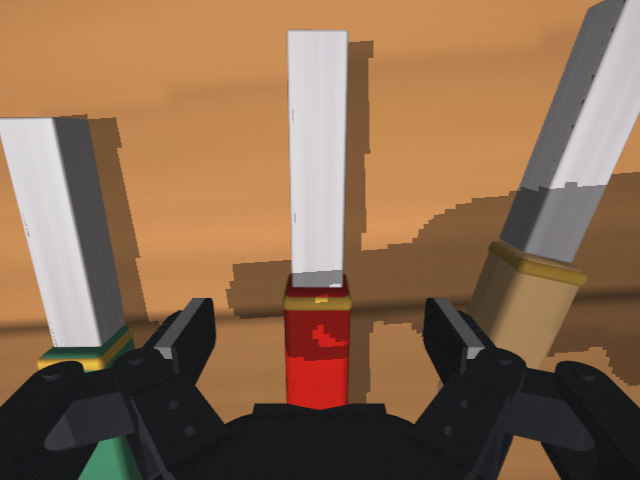

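```bash
python3 -m handwheel '1 0 0 0 0 0 0; 1 0 0 0 0 0 0; 1 0 0 0 0 0 0; 1 0 0 0 0 0 0; 1 0 0 0 0 0 0; 1 0 0 0 0 0 0; 1 0 0 0 0 0 0; 1 0 0 0 0 0 0;1 0 0 0 0 0 0;1 0 0 0 0 0 0;1 0 0 -20 0 0 0;1 0 0 -50 0 0 0;1 0 0 -85 0 0 0;1 0 0 -120 0 0 0;1 0 0 -120 0 0 0;1 0 0 -120 0 0 0' 70
python3 - <<'E'
from h import *
st(); f=grab("wrist"); save(f,"w3.png")
E
```

```text
time: 5.5
ee_pos: [0.4377, -0.1798, 0.1334]
orientation: [-179.8, -0.1, -93.5]
force: [0.2, 0.2, -3.5]
gripper_width: 0.0246
t 5.50 [ 0.4377 -0.1798  0.1334] [-1.7982e+02 -8.0000e-02 -9.3520e+01] F [ 0.2  0.2 -3.5] w 0.0246 q [ 37.3   4.7 -21.1 114.5   2.   60.9 -78.2]
```

View pics/w3.png

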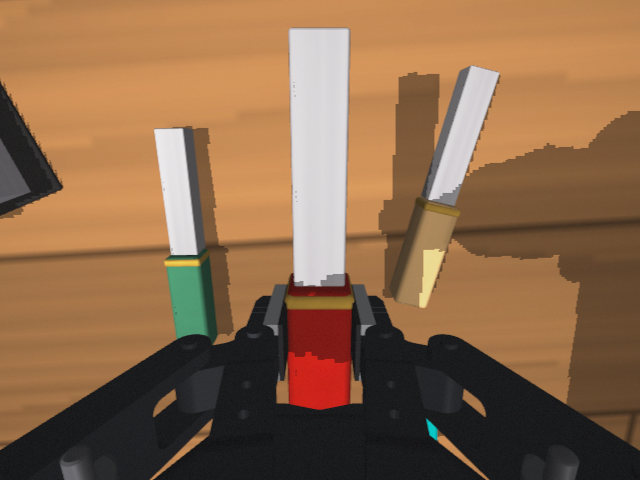

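```bash
python3 - <<'E'
from h import *
f=grab("wrist"); W=f["W"]; s=robot.observe()
m=np.zeros((480,640),bool); m[35:275,300:340]=1
w=W[m]; print("shank top z at far/near",[np.round(np.nanmedian(W[a:b,300:340].reshape(-1,3),0),4) for a,b in ((35,60),(150,170),(250,270))], s["ee_pos"][2])
rel([.536,-.1503,.12],[180,0,-88.5])
E
```

```text
shank top z at far/near [array([ 0.5358, -0.1867,  0.1395]), array([ 0.5003, -0.1845,  0.1396]), array([ 0.4631, -0.1823,  0.1396])] 0.13078513265642847
shift mm [-35.  -98.2  10.6] rot [ 0.0017  0.0006 -0.0875] rows min 2.5
```

```bash
python3 -m handwheel '1 -12 -30 3 0 0 -0.03;1 -24 -65 7 0 0 -0.06;1 -35 -98 11 0 0 -0.0875;1 -35 -98 11 0 0 -0.0875;1 -35 -98 11 0 0 -0.0875;1 -35 -98 11 0 0 -0.0875'
python3 - <<'E'
from h import *
st(); f=grab("wrist"); save(f,"w4.png"); W=f["W"]
m=(W[...,2]>.07)&(W[...,2]<.09)&(W[...,0]>.6)&(W[...,1]<0)
n,l,s,c=cv2.connectedComponentsWithStats(m.astype(np.uint8)); i=1+np.argmax(s[1:,4]); w=W[l==i]; rc=rect(w[:,:2]); print(rc,np.median(w[:,2]))
g=grab("top"); save(g,"t4.png",(280,60,480,330),2.2)
E
```

```text
time: 6.1
ee_pos: [0.5353, -0.1502, 0.1188]
orientation: [179.8, 0.1, -88.5]
force: [0.2, -0.5, -2.9]
gripper_width: 0.0244
t 6.10 [ 0.5353 -0.1502  0.1188] [ 1.7978e+02  8.0000e-02 -8.8480e+01] F [ 0.2 -0.5 -2.9] w 0.0244 q [ 31.4  15.7 -23.4 104.2   7.   61.7 -83. ]Traceback (most recent call last):
  File "<stdin>", line 4, in <module>
    return _wrapfunc(a, 'argmax', axis=axis, out=out, **kwds)
    return bound(*args, **kwds)
ValueError: attempt to get argmax of an empty sequence
```

View pics/w4.png

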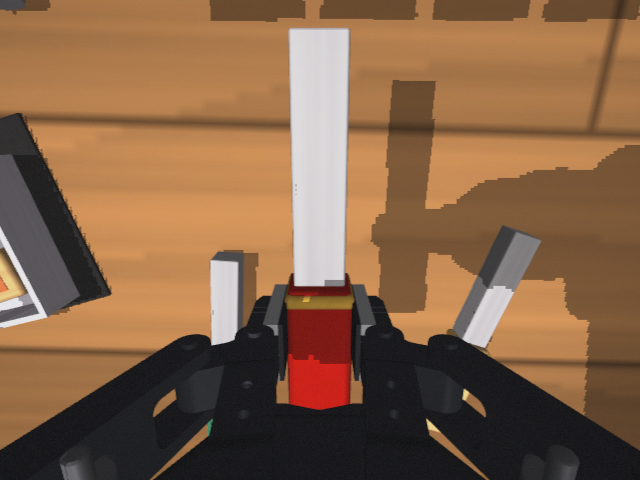

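```bash
python3 -m handwheel '1 0 0 20 0 0 0;1 0 0 40 0 0 0;1 0 0 55 0 0 0;1 0 0 61 0 0 0;1 0 0 61 0 0 0;1 0 0 61 0 0 0'
python3 - <<'E'
from h import *
st(); f=grab("wrist"); save(f,"w5.png"); 
g=grab("top"); save(g,"t4.png",(280,60,480,330),2.2)
g=grab("scene"); save(g,"s4.png",(80,140,380,350),2.5)
E
```

```text
time: 6.65
ee_pos: [0.5364, -0.1509, 0.0604]
orientation: [180.0, -0.0, -88.5]
force: [0.6, -0.1, -2.2]
gripper_width: 0.0245
t 6.65 [ 0.5364 -0.1509  0.0604] [ 1.7999e+02 -1.0000e-02 -8.8530e+01] F [ 0.6 -0.1 -2.2] w 0.0245 q [ 30.6  19.6 -22.8 107.1   9.1  55.1 -84.7]
```

View pics/w5.png

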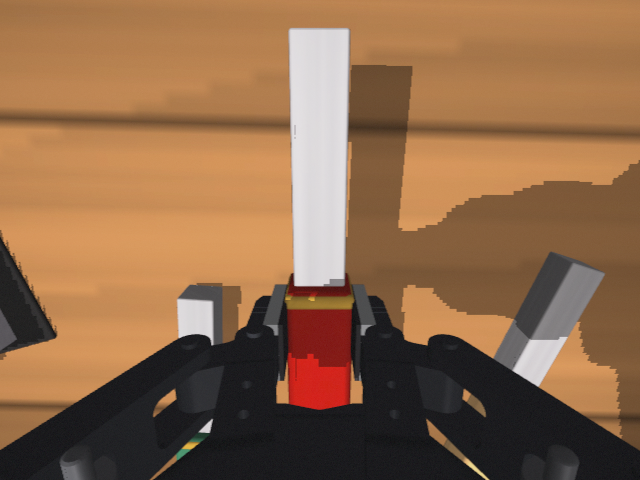

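View pics/t4.png

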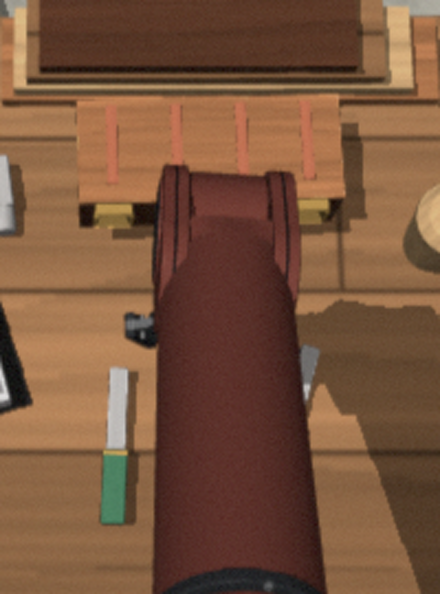

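View pics/s4.png

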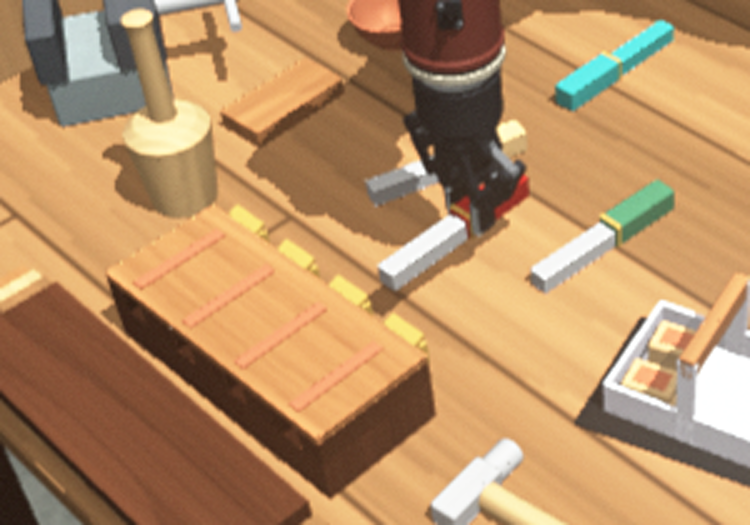

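```bash
python3 -m handwheel '1 -0.5 -10 2 0 0 0;1 -0.5 -20 2 0 0 0;1 -0.5 -27 2 0 0 0;1 -0.5 -34 2 0 0 0;1 -0.5 -40 2 0 0 0;1 -0.5 -46 2 0 0 0;1 -0.5 -52 2 0 0 0;1 -0.5 -52 2 0 0 0;1 -0.5 -52 2 0 0 0' 90
python3 - <<'E'
from h import *
s=st(); print(s["wrist_torque"])
E
```

```text
time: 7.55
ee_pos: [0.5889, -0.1485, 0.0579]
orientation: [180.0, 0.0, -88.5]
force: [-0.5, -0.5, -2.5]
gripper_width: 0.0241
t 7.55 [ 0.5889 -0.1485  0.0579] [ 1.7999e+02  1.0000e-02 -8.8480e+01] F [-0.5 -0.5 -2.5] w 0.0241 q [ 27.9  24.9 -22.2 100.1  10.9  57.2 -86.8]
[0.02781176 0.0677615  0.03466358]
```

```bash
python3 -m handwheel '1 0 -6 0 0 0 0;1 0 -12 0 0 0 0;1 0 -18 0 0 0 0;1 0 -24 0 0 0 0;1 0 -30 0 0 0 0;1 0 -36 0 0 0 0;1 0 -42 0 0 0 0;1 0 -42 0 0 0 0;1 0 -42 0 0 0 0'
python3 - <<'E'
from h import *
s=st(); print(s["wrist_torque"])
E
```

```text
time: 8.3
ee_pos: [0.6309, -0.1473, 0.0579]
orientation: [180.0, 0.0, -88.5]
force: [-0.1, -0.5, -2.6]
gripper_width: 0.0241
t 8.30 [ 0.6309 -0.1473  0.0579] [ 1.7999e+02  2.0000e-02 -8.8480e+01] F [-0.1 -0.5 -2.6] w 0.0241 q [ 25.8  29.  -21.7  94.   12.   59.3 -88. ]
[-0.01430071 -0.01851327 -0.05288862]
```

Free inside the slot. Now feel for the stop in small steps.

```bash
python3 -m handwheel '1 0 -3 0 0 0 0;1 0 -6 0 0 0 0;1 0 -8 0 0 0 0;1 0 -8 0 0 0 0'; python3 -m handwheel '1 0 -2 0 0 0 0;1 0 -4 0 0 0 0;1 0 -4 0 0 0 0'
```

```text
time: 8.63
ee_pos: [0.6391, -0.1473, 0.0581]
orientation: [-180.0, 0.0, -88.5]
force: [0.5, -0.4, -1.8]
gripper_width: 0.0239
time: 8.88
ee_pos: [0.6431, -0.1472, 0.0581]
orientation: [-180.0, 0.0, -88.5]
force: [-0.1, 0.5, -3.5]
gripper_width: 0.0244
```

```bash
python3 -m handwheel '1 0 -1.5 0 0 0 0;1 0 -3 0 0 0 0;1 0 -3 0 0 0 0'; python3 -m handwheel '1 0 -1.5 0 0 0 0;1 0 -3 0 0 0 0;1 0 -3 0 0 0 0'
```

```text
time: 9.13
ee_pos: [0.646, -0.1471, 0.058]
orientation: [-180.0, 0.0, -88.5]
force: [-0.2, -0.5, -1.9]
gripper_width: 0.0236
time: 9.38
ee_pos: [0.649, -0.147, 0.0581]
orientation: [-180.0, 0.0, -88.5]
force: [-0.2, -1.2, -2.0]
gripper_width: 0.0242
```

```bash
python3 -m handwheel '1 0 -1.5 0 0 0 0;1 0 -2 0 0 0 0;1 0 -2 0 0 0 0'
```

```text
time: 9.63
ee_pos: [0.6508, -0.147, 0.058]
orientation: [-180.0, 0.0, -88.5]
force: [0.5, -0.5, -2.5]
gripper_width: 0.0243
```

```bash
python3 -m handwheel '1 0 -1.5 0 0 0 0;1 0 -2 0 0 0 0;1 0 -2 0 0 0 0'; python3 -m handwheel '1 0 -1 0 0 0 0;1 0 -2 0 0 0 0;1 0 -2 0 0 0 0'
```

```text
time: 9.88
ee_pos: [0.6528, -0.1469, 0.058]
orientation: [-180.0, 0.0, -88.5]
force: [0.5, -0.1, -2.2]
gripper_width: 0.024
time: 10.13
ee_pos: [0.6534, -0.147, 0.0575]
orientation: [179.8, 0.0, -88.5]
force: [-5.9, 0.1, -0.5]
gripper_width: 0.0241
```

```bash
python3 -m handwheel '1 0 -1 0 0 0 0;1 0 -2 0 0 0 0;1 0 -2 0 0 0 0;1 0 -2 0 0 0 0'; python3 -m handwheel '1 0 -2 0 0 0 0;1 0 -2 0 0 0 0;1 0 -2 0 0 0 0'
python3 - <<'E'
from h import *
f=grab("wrist"); save(f,"w6.png"); 
E
```

```text
time: 10.47
ee_pos: [0.6534, -0.147, 0.0571]
orientation: [179.6, 0.0, -88.5]
force: [-15.8, 0.7, 3.8]
gripper_width: 0.0241
time: 10.72
ee_pos: [0.6534, -0.1471, 0.0568]
orientation: [179.4, 0.0, -88.5]
force: [-24.1, 2.0, 9.4]
gripper_width: 0.0241
```

View pics/w6.png

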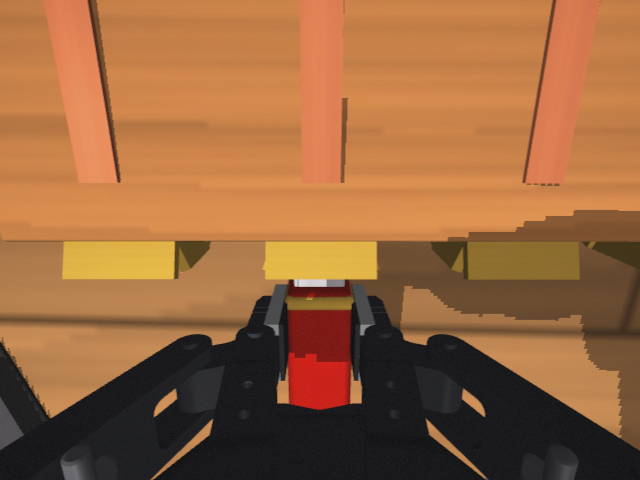

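```bash
python3 - <<'E'
from h import *
st(); f=grab("wrist"); W=f["W"]
for v in (200,230,236,245,260,270,277,280,284,290,300): print(v,np.round(W[v,320],4),np.round(W[v,310],4))
E
```

```text
t 10.77 [ 0.6534 -0.1471  0.0568] [ 1.7936e+02  2.0000e-02 -8.8520e+01] F [-24.5   1.4  10. ] w 0.0242 q [ 24.5  31.6 -21.2  90.1  12.6  61.3 -88.5]
200 [ 0.7056 -0.147   0.0779] [ 0.7055 -0.1438  0.0779]
230 [ 0.6954 -0.1473  0.0774] [ 0.6954 -0.144   0.0775]
236 [ 0.6934 -0.1474  0.0774] [ 0.6934 -0.144   0.0779]
245 [ 0.689  -0.1475  0.0738] [ 0.6891 -0.144   0.0743]
260 [ 0.6845 -0.1476  0.0767] [ 0.6841 -0.1441  0.0758]
270 [ 0.6811 -0.1477  0.0774] [ 0.6806 -0.1442  0.0763]
277 [ 0.6785 -0.1478  0.0772] [ 0.6789 -0.1443  0.0785]
280 [ 0.6714 -0.148   0.0636] [ 0.6715 -0.1441  0.064 ]
284 [ 0.6696 -0.148   0.0634] [ 0.6701 -0.1441  0.0646]
290 [ 0.6687 -0.148   0.0669] [ 0.6686 -0.1442  0.0669]
300 [ 0.6667 -0.1481  0.0712] [ 0.6667 -0.1444  0.0715]
```

```bash
python3 -m handwheel '1 0 2.5 0 0 0 0;1 0 5 0 0 0 0;1 0 5 0 0 0 0;0.45 0 5 0 0 0 0;0.45 0 5 0 0 0 0;0.45 0 5 0 0 0 0;0.45 0 5 0 0 0 0;0.45 0 5 0 0 0 0;0.45 0 5 0 0 0 0'
python3 - <<'E'
from h import *
st(); f=grab("wrist"); save(f,"w7.png"); 
E
```

```text
time: 11.57
ee_pos: [0.6539, -0.1469, 0.0582]
orientation: [-180.0, 0.0, -88.5]
force: [0.2, 0.3, -0.4]
gripper_width: 0.047
t 11.57 [ 0.6539 -0.1469  0.0582] [-179.98    0.    -88.49] F [ 0.2  0.3 -0.4] w 0.0470 q [ 24.7  31.2 -21.4  90.6  12.5  60.6 -88.5]
```

View pics/w7.png

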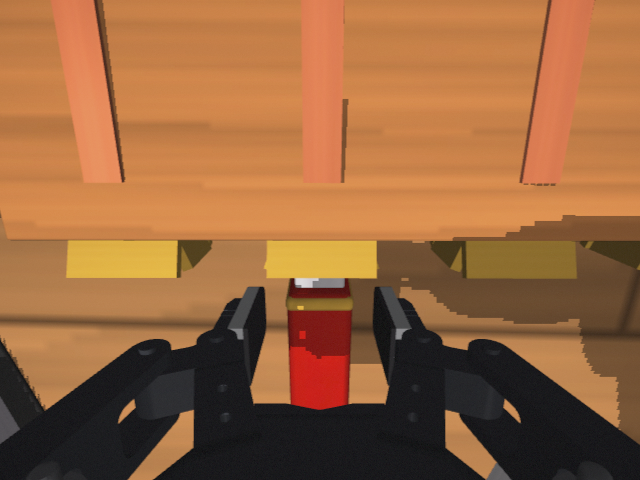

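```bash
python3 -m handwheel '0.45 0 0 -10 0 0 0;0.45 0 0 -30 0 0 0;0.45 0 0 -60 0 0 0;0.45 0 0 -100 0 0 0;0 0 0 -135 0 0 0;0 0 0 -135 0 0 0'
python3 - <<'E'
from h import *
st(); rel([.44,-.13,.20],[180,0,-90]); rel([.45,-.17,.27],[180,0,-90])
E
```

```text
time: 12.12
ee_pos: [0.6572, -0.1471, 0.2026]
orientation: [-179.3, -0.1, -88.5]
force: [1.2, 0.1, 1.8]
gripper_width: 0.0698
t 12.12 [ 0.6572 -0.1471  0.2026] [-1.7932e+02 -1.5000e-01 -8.8490e+01] F [1.2 0.1 1.8] w 0.0698 q [ 25.5  24.2 -22.6  82.7   9.5  74.3 -86.3]
shift mm [-22.8 216.7  -0. ] rot [-0.0119 -0.0024  0.0263] rows min 5.2
shift mm [ 17.7 207.  -69.8] rot [-0.0119 -0.0024  0.0263] rows min 5.3
```

```bash
python3 -m handwheel '0 -10 40 -10 0 0 0.026;0 -20 80 -20 0 0 0.026;0 -20 120 -25 0 0 0.026;0 -20 160 -25 0 0 0.026;0 -20 195 -25 0 0 0.026;0 -20 212 -25 0 0 0.026;0 -20 212 -25 0 0 0.026;0 -20 212 -25 0 0 0.026;0 -20 212 -25 0 0 0.026;0 -20 212 -25 0 0 0.026'
cat >> h.py <<'E'
def punches(f):
    W=f["W"]; hsv=cv2.cvtColor(f["img"],cv2.COLOR_RGB2HSV)
    m0=(W[...,2]>.012)&(W[...,2]<.035)
    n,l,s,c=cv2.connectedComponentsWithStats(m0.astype(np.uint8))
    for i in range(1,n):
        if s[i,4]<600: continue
        w=W[l==i]; rc=rect(w[:,:2]); print(s[i],np.round(rc[0],1),np.round(rc[1],1),round(rc[2],1),round(float(np.median(w[:,2])),3), np.median(hsv[l==i],0))
E
python3 - <<'E'
from h import *
st(); f=grab("wrist"); save(f,"w8.png"); punches(f)
E
```

```text
time: 12.95
ee_pos: [0.4422, -0.1322, 0.2182]
orientation: [-180.0, 0.0, -89.9]
force: [-0.1, 0.4, -0.3]
gripper_width: 0.0856
t 12.95 [ 0.4422 -0.1322  0.2182] [-1.7997e+02  1.0000e-02 -8.9940e+01] F [-0.1  0.4 -0.3] w 0.0856 q [ 34.4  -1.1 -22.7 109.7  -0.5  71.3 -78.1]
[   0   40  145  173 1980] [489.7  83.7] [ 88.4 183.9] 52.5 0.024 [143.  12.  87.]
[   0   47   97   68 1983] [553.1 103. ] [41.6 84.1] 16.1 0.031 [ 17. 107.  93.]
[ 419   97   94  180 5020] [ 463.6 -270.6] [ 26.5 170.2] 73.5 0.021 [ 23.   80.5 200. ]
[ 61 118  59  54 867] [506.9  73.2] [34.5 46.2] 19.5 0.034 [ 17. 113. 139.]
[ 251  128   29  175 4247] [436.8 -81.1] [ 26.5 169.3] 87.2 0.021 [ 75.  17. 150.]
[ 418  334   26   84 1006] [ 253.5 -257.4] [108.9  23.7] 1.3 0.026 [ 90. 241. 187.]
```

View pics/w8.png

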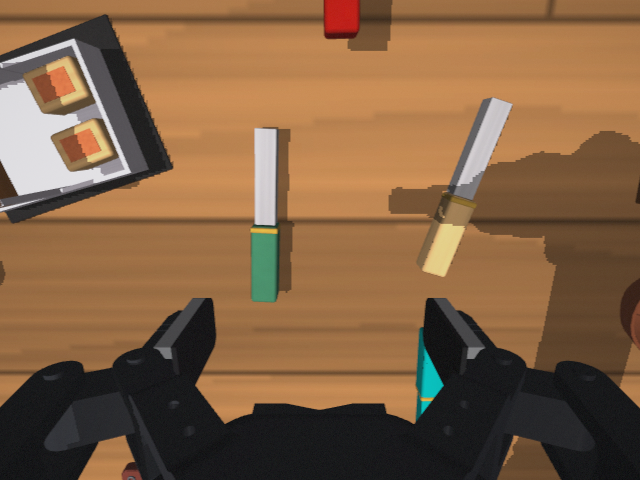

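```bash
python3 -c "
from h import *
rel([.419,-.0801,.012],[180,0,-92.8])"
```

```text
shift mm [-52.   23.1 206. ] rot [-0.0001  0.0006  0.05  ] rows min 5.1
```

```bash
python3 -m handwheel '0 -20 10 20 0 0 0.02;0 -40 20 50 0 0 0.05;0 -52 23 85 0 0 0.05;0 -52 23 120 0 0 0.05;0 -52 23 150 0 0 0.05;0 -52 23 170 0 0 0.05;0 -52 23 182 0 0 0.05;0 -52 23 192 0 0 0.05;0 -52 23 200 0 0 0.05;0 -52 23 206 0 0 0.05;0 -52 23 206 0 0 0.05;0 -52 23 206 0 0 0.05;0 -52 23 206 0 0 0.05' 90
python3 - <<'E'
from h import *
st(); f=grab("wrist"); save(f,"w9.png")
E
```

```text
time: 14.08
ee_pos: [0.4189, -0.0806, 0.0127]
orientation: [-179.9, -0.0, -92.8]
force: [0.6, 0.3, 0.6]
gripper_width: 0.0857
t 14.08 [ 0.4189 -0.0806  0.0127] [-1.7994e+02 -1.0000e-02 -9.2850e+01] F [0.6 0.3 0.6] w 0.0857 q [ 29.8  10.5 -26.2 125.9   6.6  44.8 -93.6]
```

View pics/w9.png

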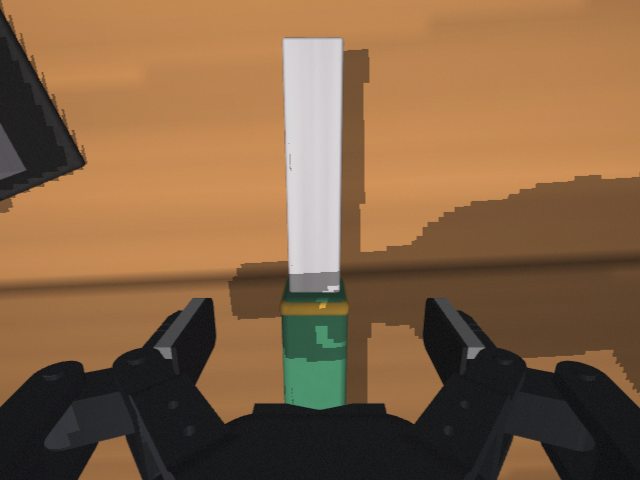

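```bash
python3 -m handwheel '1 0 0 0 0 0 0; 1 0 0 0 0 0 0; 1 0 0 0 0 0 0; 1 0 0 0 0 0 0; 1 0 0 0 0 0 0; 1 0 0 0 0 0 0; 1 0 0 0 0 0 0; 1 0 0 0 0 0 0;1 0 0 0 0 0 0;1 0 0 0 0 0 0;1 0 0 -15 0 0 0;1 0 0 -35 0 0 0;1 0 0 -55 0 0 0;1 0 0 -70 0 0 0;1 0 0 -70 0 0 0;1 0 0 -70 0 0 0' 90
python3 - <<'E'
from h import *
st(); rel([.542,-.0802,.058],[180,0,-88.5]); f=grab("wrist"); W=f["W"]; p=[np.nanmedian(W[a:b,300:325].reshape(-1,3),0) for a,b in ((45,60),(255,270))]; print(np.round(p,4)); d=p[0]-p[1]; print(np.degrees(np.arctan2(d[1],d[0])))
E
```

```text
time: 15.47
ee_pos: [0.4185, -0.0807, 0.0822]
orientation: [-179.9, -0.0, -92.9]
force: [-0.0, 0.3, -1.9]
gripper_width: 0.024
t 15.47 [ 0.4185 -0.0807  0.0822] [-1.7993e+02 -3.0000e-02 -9.2860e+01] F [-0.   0.3 -1.9] w 0.0240 q [ 31.4   3.5 -26.9 122.9   2.   54.  -89.5]
shift mm [  -6.7 -123.3   24.4] rot [-0.0012 -0.0006 -0.0762] rows min 3.0
[[ 0.5165 -0.0843  0.09  ]
 [ 0.4442 -0.0803  0.09  ]]
-3.19167495089009
```

```bash
python3 -m handwheel '1 -2 -30 0 0 0 -0.025;1 -4 -65 0 0 0 -0.05;1 -6 -100 5 0 0 -0.0762;1 -6.7 -123 15 0 0 -0.0762;1 -6.7 -123 24.4 0 0 -0.0762;1 -6.7 -123 24.4 0 0 -0.0762;1 -6.7 -123 24.4 0 0 -0.0762;1 -6.7 -123 24.4 0 0 -0.0762'
python3 - <<'E'
from h import *
st(); g=grab("scene"); save(g,"s10.png",(80,140,380,350),2.5)
E
```

```text
time: 16.18
ee_pos: [0.5401, -0.0799, 0.0571]
orientation: [179.9, 0.0, -88.5]
force: [-0.5, 0.2, -2.0]
gripper_width: 0.024
t 16.18 [ 0.5401 -0.0799  0.0571] [ 1.7989e+02  1.0000e-02 -8.8490e+01] F [-0.5  0.2 -2. ] w 0.0240 q [ 26.5  19.3 -26.4 108.5  10.4  54.7 -93.1]
```

View pics/s10.png

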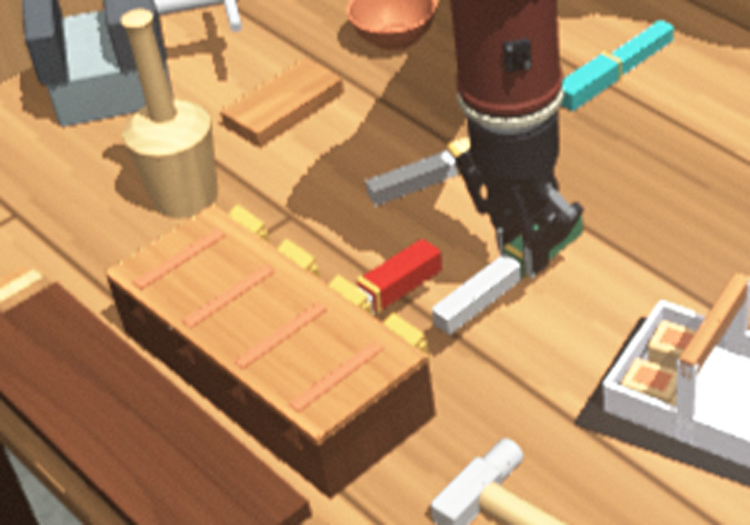

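```bash
python3 -m handwheel '1 0 -8 -0.8 0 0 0;1 0 -16 -0.8 0 0 0;1 0 -24 -0.8 0 0 0;1 0 -31 -0.8 0 0 0;1 0 -38 -0.8 0 0 0;1 0 -45 -0.8 0 0 0;1 0 -52 -0.8 0 0 0;1 0 -55 -0.8 0 0 0;1 0 -55 -0.8 0 0 0'
python3 -m handwheel '1 0 -6 0 0 0 0;1 0 -12 0 0 0 0;1 0 -18 0 0 0 0;1 0 -24 0 0 0 0;1 0 -30 0 0 0 0;1 0 -36 0 0 0 0;1 0 -40 0 0 0 0;1 0 -40 0 0 0 0'
```

```text
time: 16.98
ee_pos: [0.5971, -0.0782, 0.0583]
orientation: [-180.0, 0.0, -88.5]
force: [-0.5, 0.4, -1.9]
gripper_width: 0.0241
time: 17.65
ee_pos: [0.6372, -0.0773, 0.0584]
orientation: [-180.0, 0.0, -88.5]
force: [-0.7, -0.2, -2.6]
gripper_width: 0.0239
```

```bash
for i in 1 2 3; do :; done; python3 -m handwheel '1 0 -1.5 0 0 0 0;1 0 -3 0 0 0 0;1 0 -3 0 0 0 0'; python3 -m handwheel '1 0 -1.5 0 0 0 0;1 0 -3 0 0 0 0;1 0 -3 0 0 0 0'
```

```text
time: 17.9
ee_pos: [0.6395, -0.0773, 0.0585]
orientation: [-180.0, 0.0, -88.5]
force: [0.3, 0.3, -2.0]
gripper_width: 0.0242
time: 18.15
ee_pos: [0.6426, -0.0772, 0.0585]
orientation: [-180.0, 0.0, -88.5]
force: [-0.4, -0.3, -2.3]
gripper_width: 0.0246
```

```bash
python3 -m handwheel '1 0 -1.5 0 0 0 0;1 0 -3 0 0 0 0;1 0 -3 0 0 0 0'
```

```text
time: 18.4
ee_pos: [0.6457, -0.0772, 0.0585]
orientation: [-180.0, 0.0, -88.5]
force: [0.5, -0.5, -1.8]
gripper_width: 0.0242
```

```bash
python3 -m handwheel '1 0 -1.5 0 0 0 0;1 0 -3 0 0 0 0;1 0 -3 0 0 0 0'
```

```text
time: 18.65
ee_pos: [0.6487, -0.077, 0.0585]
orientation: [-180.0, 0.0, -88.5]
force: [0.3, 0.3, -1.9]
gripper_width: 0.0245
```

```bash
python3 -m handwheel '1 0 -1.5 0 0 0 0;1 0 -3 0 0 0 0;1 0 -3 0 0 0 0'
```

```text
time: 18.9
ee_pos: [0.6517, -0.077, 0.0584]
orientation: [-180.0, 0.0, -88.5]
force: [0.0, 0.2, -1.8]
gripper_width: 0.0243
```

```bash
python3 -m handwheel '1 0 -1.5 0 0 0 0;1 0 -3 0 0 0 0;1 0 -3 0 0 0 0'
```

```text
time: 19.15
ee_pos: [0.6532, -0.0769, 0.0579]
orientation: [179.8, 0.0, -88.5]
force: [-4.4, -1.2, -0.9]
gripper_width: 0.0239
```

```bash
python3 -m handwheel '1 0 -2 0 0 0 0;1 0 -3.5 0 0 0 0;1 0 -3.5 0 0 0 0;1 0 -3.5 0 0 0 0'; python3 - <<'E'
from h import *
st(); f=grab("wrist"); save(f,"w11.png"); W=f["W"]
for v in (270,276,280,284,288,292,300): print(v,np.round(W[v,315],4))
E
```

```text
time: 19.48
ee_pos: [0.6533, -0.077, 0.0569]
orientation: [179.4, -0.0, -88.5]
force: [-19.0, -0.1, 5.6]
gripper_width: 0.0241
t 19.48 [ 0.6533 -0.077   0.0569] [ 1.7942e+02 -1.0000e-02 -8.8490e+01] F [-19.   -0.1   5.6] w 0.0241 q [ 21.2  30.9 -24.4  91.9  14.1  60.9 -95.7]
270 [ 0.6806 -0.0759  0.0768]
276 [ 0.6789 -0.0759  0.078 ]
280 [ 0.677  -0.0759  0.0773]
284 [ 0.67   -0.076   0.0649]
288 [ 0.6682 -0.076   0.0647]
292 [ 0.6664 -0.0761  0.0646]
300 [ 0.6656 -0.0761  0.0698]
```

View pics/w11.png

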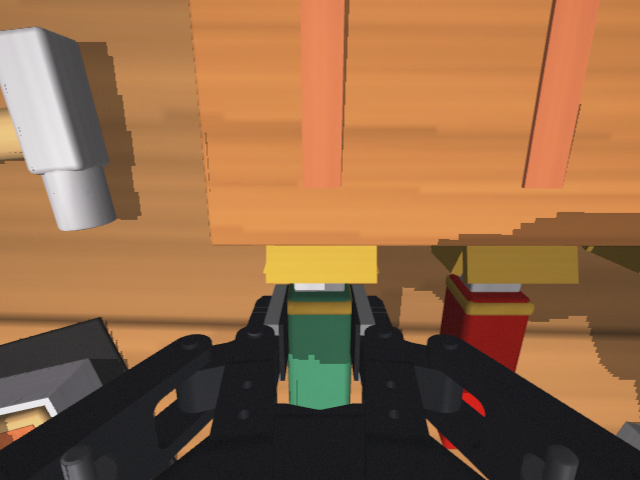

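```bash
python3 -m handwheel '1 0 2.5 0 0 0 0;1 0 4.5 0 0 0 0;1 0 4.5 0 0 0 0;0.5 0 4.5 0 0 0 0;0.5 0 4.5 0 0 0 0;0.5 0 4.5 0 0 0 0;0.5 0 4.5 0 0 0 0;0.5 0 4.5 0 0 0 0;0.5 0 4.5 -10 0 0 0;0.5 0 4.5 -30 0 0 0;0.5 0 4.5 -60 0 0 0;0.5 0 4.5 -100 0 0 0;0 0 4.5 -135 0 0 0;0 0 4.5 -150 0 0 0;0 0 4.5 -150 0 0 0;0 0 4.5 -150 0 0 0'
python3 - <<'E'
from h import *
st(); rel([.45,-.24,.21],[180,0,-103]); f=grab("wrist"); save(f,"w12.png")
E
```

```text
time: 20.87
ee_pos: [0.654, -0.0769, 0.2102]
orientation: [-179.8, -0.0, -88.5]
force: [-1.1, -0.8, -1.0]
gripper_width: 0.085
t 20.87 [ 0.654  -0.0769  0.2102] [-1.7985e+02 -3.0000e-02 -8.8480e+01] F [-1.1 -0.8 -1. ] w 0.0850 q [ 22.4  23.1 -26.1  83.8  10.3  75.3 -93. ]
shift mm [ 1.576e+02  2.082e+02 -2.000e-01] rot [-2.700e-03 -1.000e-04  2.534e-01] rows min 6.3
```

View pics/w12.png

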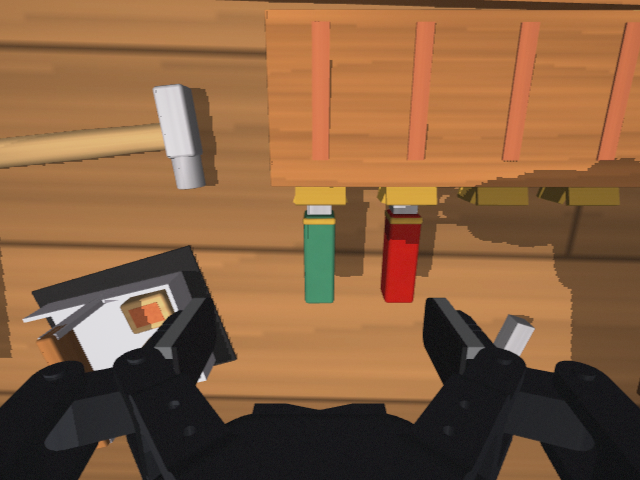

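Both seated side by side. Next, the light-wood punch.

```bash
python3 -m handwheel '0 30 40 0 0 0 0.05;0 60 80 0 0 0 0.1;0 90 120 0 0 0 0.15;0 120 160 0 0 0 0.2;0 145 190 0 0 0 0.25;0 157 208 0 0 0 0.253;0 157 208 0 0 0 0.253;0 157 208 0 0 0 0.253;0 157 208 0 0 0 0.253;0 157 208 0 0 0 0.253'
python3 - <<'E'
from h import *
st(); f=grab("wrist"); save(f,"w13.png"); punches(f)
E
```

```text
time: 21.75
ee_pos: [0.4501, -0.2383, 0.2078]
orientation: [180.0, 0.0, -102.9]
force: [0.1, 0.4, 0.3]
gripper_width: 0.0852
t 21.75 [ 0.4501 -0.2383  0.2078] [ 1.7995e+02  5.0000e-02 -1.0290e+02] F [0.1 0.4 0.3] w 0.0852 q [ 40.9   5.  -18.9 104.8   1.7  70.5 -81.4]
[  528     0    92   165 11888] [ 511.4 -476.9] [120.3  62.2] 3.9 0.022 [ 13. 159. 114.]
[ 330   95   40  188 4693] [ 463.7 -271.1] [ 26.3 169.7] 73.6 0.022 [ 25.  32. 205.]
[   0  191   41   76 1114] [496.4  46.8] [37.8 76.2] 64.5 0.022 [143.  12.  86.]
[ 560  223   80   87 3531] [ 338.5 -497.8] [59.1 84.8] 53.2 0.022 [  9. 150.  89.]
[ 355  335   40   81 1772] [ 260.6 -259. ] [102.6  26.2] 1.7 0.026 [ 90. 241. 185.]
```

View pics/w13.png

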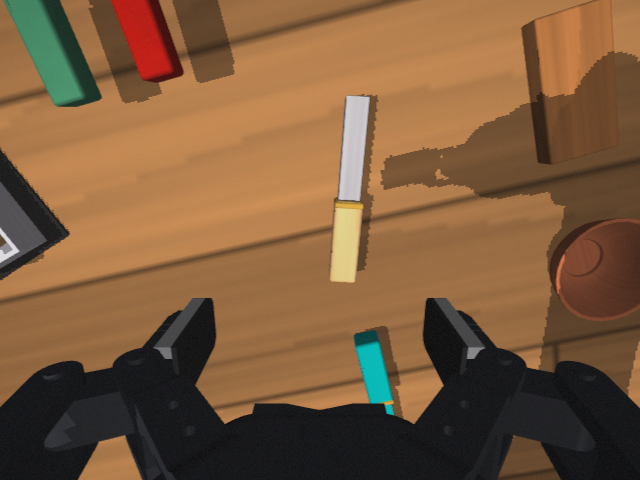

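```bash
python3 -c "
from h import *
rel([.4464,-.266,.012],[180,0,-106.4])"
```

```text
shift mm [ 28.2  -2.5 195.8] rot [0.0008 0.0008 0.0618] rows min 4.7
```

```bash
python3 -m handwheel '0 14 -1 30 0 0 0.03;0 28 -2.5 65 0 0 0.062;0 28 -2.5 100 0 0 0.062;0 28 -2.5 130 0 0 0.062;0 28 -2.5 155 0 0 0.062;0 28 -2.5 172 0 0 0.062;0 28 -2.5 184 0 0 0.062;0 28 -2.5 192 0 0 0.062;0 28 -2.5 196 0 0 0.062;0 28 -2.5 196 0 0 0.062;0 28 -2.5 196 0 0 0.062;0 28 -2.5 196 0 0 0.062' 90
python3 - <<'E'
from h import *
st(); f=grab("wrist"); save(f,"w14.png")
E
```

```text
time: 22.8
ee_pos: [0.4465, -0.2676, 0.0135]
orientation: [-179.9, -0.0, -106.5]
force: [0.6, -0.3, -0.1]
gripper_width: 0.0855
t 22.80 [ 0.4465 -0.2676  0.0135] [-1.7990e+02 -2.0000e-02 -1.0653e+02] F [ 0.6 -0.3 -0.1] w 0.0855 q [ 40.6  19.  -16.5 114.1   7.2  47.8 -86.5]
```

View pics/w14.png

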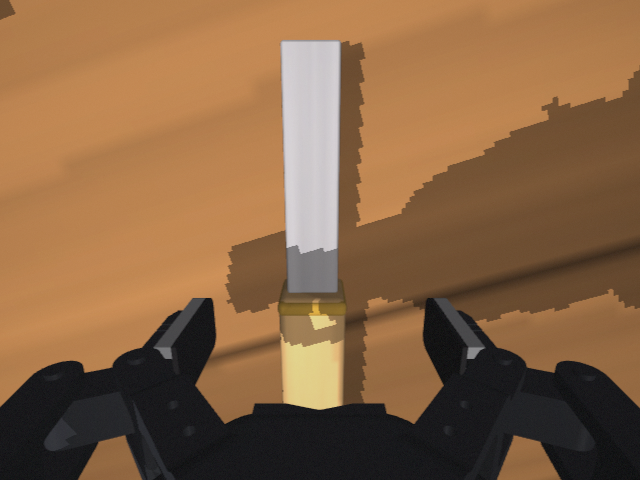

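```bash
python3 -m handwheel '0 -2 0 0.5 0 0 0;0 -2 0 0.5 0 0 0;1 -2 0 0.5 0 0 0;1 -2 0 0.5 0 0 0;1 -2 0 0.5 0 0 0;1 -2 0 0.5 0 0 0;1 -2 0 0.5 0 0 0;1 -2 0 0.5 0 0 0;1 -2 0 0.5 0 0 0;1 -2 0 0.5 0 0 0;1 -2 0 0.5 0 0 0;1 -2 0 0.5 0 0 0;1 -2 0 -15 0 0 0;1 -2 0 -35 0 0 0;1 -2 0 -55 0 0 0;1 -2 0 -70 0 0 0;1 -2 0 -70 0 0 0;1 -2 0 -70 0 0 0' 90
python3 - <<'E'
from h import *
s=st(); f=grab("wrist"); save(f,"w15.png"); W=f["W"]; p=[np.nanmedian(W[a:b,300:325].reshape(-1,3),0) for a,b in ((50,65),(255,270))]; print(np.round(p,4)); d=p[0]-p[1]; print(np.degrees(np.arctan2(d[1],d[0])))
a=np.radians(1.5)
# slot 0
c=np.array([.742,-.180])
o=c+np.array([-.105*-np.sin(a),-.105*np.cos(a)]); print("slot0 axis pt",o,"mouth x",.678+.0018*1)
x=.542; y=o[1]-(o[0]-x)*np.tan(a); print(y); rel([x,y,.058],[180,0,-88.5])
E
```

```text
time: 24.35
ee_pos: [0.4464, -0.2655, 0.0824]
orientation: [-180.0, -0.0, -106.5]
force: [-0.2, 0.0, -3.0]
gripper_width: 0.0242
t 24.35 [ 0.4464 -0.2655  0.0824] [-1.7995e+02 -2.0000e-02 -1.0654e+02] F [-0.2  0.  -3. ] w 0.0242 q [ 41.4  13.3 -17.3 111.5   4.8  55.8 -84.7]
[[ 0.5396 -0.2916  0.0904]
 [ 0.4719 -0.2711  0.0905]]
-16.932154756795715
slot0 axis pt [ 0.74474858 -0.28496402] mouth x 0.6798000000000001
-0.2902731775253785
shift mm [ -3.3 -99.4  23.5] rot [ 9.000e-04  3.000e-04 -3.148e-01] rows min 2.5
```

```bash
python3 -m handwheel '1 -1 -25 0 0 0 -0.08;1 -2 -50 5 0 0 -0.16;1 -3 -75 10 0 0 -0.24;1 -3.3 -99 18 0 0 -0.315;1 -3.3 -99 23.5 0 0 -0.315;1 -3.3 -99 23.5 0 0 -0.315;1 -3.3 -99 23.5 0 0 -0.315;1 -3.3 -99 23.5 0 0 -0.315'
python3 - <<'E'
from h import *
st(); g=grab("scene"); save(g,"s16.png",(80,140,380,350),2.5)
E
```

```text
time: 25.07
ee_pos: [0.541, -0.2901, 0.0583]
orientation: [179.9, 0.0, -88.5]
force: [-0.2, 0.0, -2.4]
gripper_width: 0.0245
t 25.07 [ 0.541  -0.2901  0.0583] [ 1.799e+02  4.000e-02 -8.854e+01] F [-0.2  0.  -2.4] w 0.0245 q [ 39.4  25.2 -19.1  99.1   9.5  57.4 -71.7]
```

View pics/s16.png

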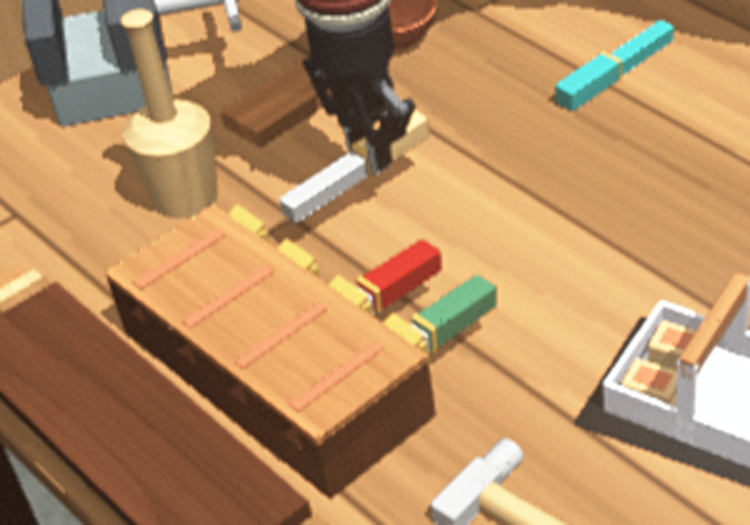

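```bash
python3 -m handwheel '1 0 -8 0 0 0 0;1 0 -16 0 0 0 0;1 0 -24 0 0 0 0;1 0 -31 0 0 0 0;1 0 -38 0 0 0 0;1 0 -45 0 0 0 0;1 0 -52 0 0 0 0;1 0 -55 0 0 0 0;1 0 -55 0 0 0 0'
python3 -m handwheel '1 0 -6 0 0 0 0;1 0 -12 0 0 0 0;1 0 -18 0 0 0 0;1 0 -24 0 0 0 0;1 0 -30 0 0 0 0;1 0 -36 0 0 0 0;1 0 -42 0 0 0 0;1 0 -42 0 0 0 0'
python3 -m handwheel '1 0 -2 0 0 0 0;1 0 -4 0 0 0 0;1 0 -4 0 0 0 0'
```

```text
time: 25.87
ee_pos: [0.598, -0.2885, 0.0588]
orientation: [-180.0, 0.0, -88.4]
force: [-0.5, 0.7, -2.4]
gripper_width: 0.0241
time: 26.53
ee_pos: [0.6405, -0.2872, 0.0588]
orientation: [-180.0, 0.0, -88.4]
force: [-0.3, -0.3, -0.9]
gripper_width: 0.0246
time: 26.78
ee_pos: [0.6433, -0.2877, 0.0589]
orientation: [-180.0, 0.0, -88.5]
force: [0.1, -0.2, -2.4]
gripper_width: 0.0243
```

```bash
python3 -m handwheel '1 0 -1.5 0 0 0 0;1 0 -3 0 0 0 0;1 0 -3 0 0 0 0'; python3 -m handwheel '1 0 -1.5 0 0 0 0;1 0 -2.5 0 0 0 0;1 0 -2.5 0 0 0 0'
```

```text
time: 27.03
ee_pos: [0.6463, -0.2876, 0.059]
orientation: [-180.0, 0.0, -88.5]
force: [0.5, 0.2, -2.6]
gripper_width: 0.0244
time: 27.28
ee_pos: [0.6488, -0.2875, 0.0589]
orientation: [-180.0, 0.0, -88.5]
force: [-0.1, -0.4, -1.8]
gripper_width: 0.0247
```

```bash
python3 -m handwheel '1 0 -1.5 0 0 0 0;1 0 -2.5 0 0 0 0;1 0 -2.5 0 0 0 0'
```

```text
time: 27.53
ee_pos: [0.6514, -0.2874, 0.0589]
orientation: [-180.0, 0.0, -88.5]
force: [0.4, 0.4, -1.7]
gripper_width: 0.0242
```

```bash
python3 -m handwheel '1 0 -1.5 0 0 0 0;1 0 -2.5 0 0 0 0;1 0 -2.5 0 0 0 0'
```

```text
time: 27.78
ee_pos: [0.6518, -0.2876, 0.0584]
orientation: [179.8, 0.0, -88.5]
force: [-7.8, 1.3, -0.1]
gripper_width: 0.0243
```

```bash
python3 -m handwheel '1 0 -2 0 0 0 0;1 0 -3.5 0 0 0 0;1 0 -3.5 0 0 0 0;1 0 -3.5 0 0 0 0'; python3 - <<'E'
from h import *
st(); f=grab("wrist"); save(f,"w17.png"); W=f["W"]
for v in (270,276,280,284,288,292,300): print(v,np.round(W[v,315],4))
E
```

```text
time: 28.12
ee_pos: [0.6519, -0.2877, 0.0578]
orientation: [179.4, 0.1, -88.5]
force: [-22.9, 3.1, 8.2]
gripper_width: 0.0247
t 28.12 [ 0.6519 -0.2877  0.0578] [ 1.7937e+02  8.0000e-02 -8.8550e+01] F [-22.9   3.1   8.2] w 0.0247 q [ 32.8  35.6 -18.2  83.2  11.8  63.8 -76.2]
270 [ 0.6749 -0.2866  0.0669]
276 [ 0.6721 -0.2867  0.066 ]
280 [ 0.67   -0.2867  0.0651]
284 [ 0.6687 -0.2868  0.0659]
288 [ 0.6669 -0.2868  0.0657]
292 [ 0.6652 -0.2868  0.0657]
300 [ 0.6639 -0.2869  0.07  ]
```

View pics/w17.png

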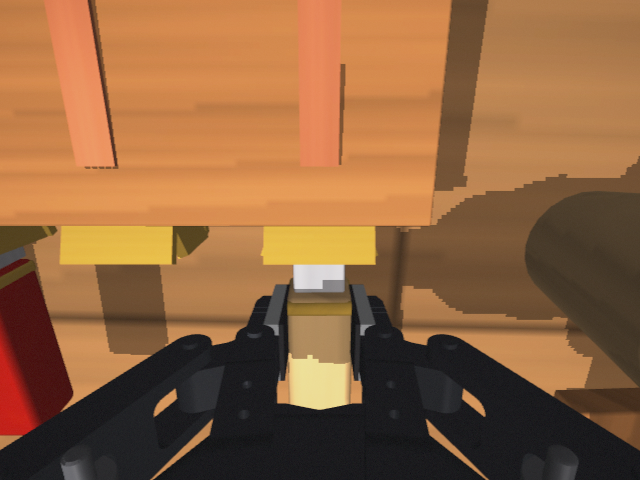

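```bash
python3 -m handwheel '1 0 2.5 0 0 0 0;1 0 5 0 0 0 0;1 0 5 0 0 0 0;0.5 0 5 0 0 0 0;0.5 0 5 0 0 0 0;0.5 0 5 0 0 0 0;0.5 0 5 0 0 0 0;0.5 0 5 0 0 0 0;0.5 0 5 -10 0 0 0;0.5 0 5 -30 0 0 0;0.5 0 5 -60 0 0 0;0.5 0 5 -100 0 0 0;0 0 5 -135 0 0 0;0 0 5 -170 0 0 0;0 0 5 -190 0 0 0;0 0 5 -190 0 0 0;0 0 5 -190 0 0 0'
python3 - <<'E'
from h import *
st(); f=grab("wrist"); save(f,"w18.png"); rel([.52,.05,.30],[180,0,0]);rel([.5,.06,.30],[180,0,60])
E
```

```text
time: 29.58
ee_pos: [0.6529, -0.2875, 0.2515]
orientation: [-179.8, -0.1, -88.5]
force: [0.3, 0.2, -0.4]
gripper_width: 0.0854
t 29.58 [ 0.6529 -0.2875  0.2515] [-1.798e+02 -8.000e-02 -8.848e+01] F [ 0.3  0.2 -0.4] w 0.0854 q [ 33.1  27.6 -19.4  71.8   8.9  81.9 -73.9]
shift mm [-340.7  123.1  -50.7] rot [-3.0000e-04 -8.0000e-04 -1.5442e+00] rows min 12.4
shift mm [-351.3  142.8  -50.7] rot [ 2.0000e-04 -1.0000e-03 -2.5914e+00] rows min 20.7
```

View pics/w18.png

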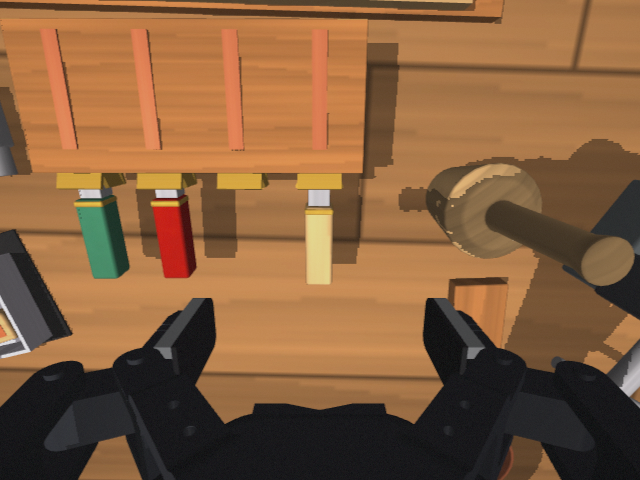

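```bash
python3 -m handwheel '0 -30 10 -6 0 0 -0.12;0 -60 20 -12 0 0 -0.24;0 -90 31 -18 0 0 -0.36;0 -120 42 -24 0 0 -0.48;0 -150 53 -30 0 0 -0.6;0 -180 64 -36 0 0 -0.72;0 -210 75 -40 0 0 -0.84;0 -240 86 -45 0 0 -0.96;0 -270 97 -50 0 0 -1.08;0 -300 108 -50 0 0 -1.2;0 -330 118 -50 0 0 -1.32;0 -341 123 -50 0 0 -1.44;0 -341 123 -50 0 0 -1.544;0 -341 123 -50 0 0 -1.544;0 -341 123 -50 0 0 -1.544;0 -341 123 -50 0 0 -1.544'
python3 - <<'E'
from h import *
st(); rel([.5,.115,.26],[180,0,105.8])
E
```

```text
time: 30.97
ee_pos: [0.5201, 0.0493, 0.2982]
orientation: [-180.0, 0.1, -0.3]
force: [-0.5, -0.7, -0.2]
gripper_width: 0.0851
t 30.97 [0.5201 0.0493 0.2982] [-1.7999e+02  7.0000e-02 -3.0000e-01] F [-0.5 -0.7 -0.2] w 0.0851 q [ 28.2   5.7 -40.9  94.6   3.7  81.3 -13.4]
shift mm [-20.4 -65.6  38.2] rot [-1.3000e-03  8.0000e-04 -1.8518e+00] rows min 14.8
```

```bash
python3 -m handwheel '0 -5 -10 0 0 0 -0.12;0 -10 -20 5 0 0 -0.24;0 -15 -30 10 0 0 -0.36;0 -20 -40 15 0 0 -0.48;0 -20 -50 20 0 0 -0.6;0 -20 -66 28 0 0 -0.72;0 -20 -66 28 0 0 -0.84;0 -20 -66 28 0 0 -0.96;0 -20 -66 28 0 0 -1.08;0 -20 -66 28 0 0 -1.2;0 -20 -66 28 0 0 -1.32;0 -20 -66 28 0 0 -1.44;0 -20 -66 28 0 0 -1.56;0 -20 -66 28 0 0 -1.68;0 -20 -66 28 0 0 -1.8;0 -20 -66 28 0 0 -1.852;0 -20 -66 28 0 0 -1.852;0 -20 -66 28 0 0 -1.852;0 -20 -66 28 0 0 -1.852'
python3 - <<'E'
from h import *
st(); f=grab("wrist"); save(f,"w20.png"); W=f["W"]
m=(W[...,2]>.088)&(W[...,2]<.112)&(abs(W[...,0]-.515)<.1)&(abs(W[...,1]-.12)<.1)
n,l,s,c=cv2.connectedComponentsWithStats(m.astype(np.uint8)); i=1+np.argmax(s[1:,4]); w=W[l==i]; print(rect(w[:,:2]),np.percentile(w[:,2],[5,50,95]))
for x in cut_out(f,"pad0"): print(x["score"],[int(q.mean()) for q in np.nonzero(x["pixels"])])
E
```

```text
time: 32.55
ee_pos: [0.5003, 0.1158, 0.2708]
orientation: [-180.0, -0.0, 105.9]
force: [-0.2, -0.3, -0.4]
gripper_width: 0.0855
t 32.55 [0.5003 0.1158 0.2708] [-1.7998e+02 -2.0000e-02  1.0587e+02] F [-0.2 -0.3 -0.4] w 0.0855 q [ 29.9   6.3 -50.8  97.9   5.   78.1  84.1]
((516.005126953125, 120.7855453491211), (110.0706558227539, 15.818014144897461), 15.722558975219727) [0.1010551  0.10307958 0.10428818]
0.83 [199, 282]
0.71 [243, 282]
```

View pics/w20.png

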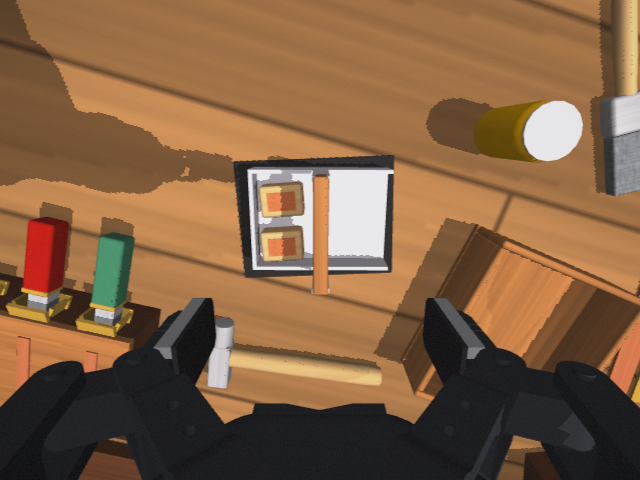

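```bash
python3 -c "
from h import *
rel([.516,.1208,.080],[180,0,105.7])"
```

```text
shift mm [  0.2  16.5 190.9] rot [-0.0001 -0.0001  0.0045] rows min 4.6
```

```bash
python3 -m handwheel '0 0 8 30 0 0 0.004;0 0 16.5 65 0 0 0.004;0 0 16.5 100 0 0 0.004;0 0 16.5 130 0 0 0.004;0 0 16.5 155 0 0 0.004;0 0 16.5 172 0 0 0.004;0 0 16.5 184 0 0 0.004;0 0 16.5 191 0 0 0.004;0 0 16.5 191 0 0 0.004;0 0 16.5 191 0 0 0.004' 60
python3 - <<'E'
from h import *
st(); f=grab("wrist"); save(f,"w21.png")
E
```

```text
time: 33.48
ee_pos: [0.5165, 0.121, 0.0806]
orientation: [180.0, -0.0, 105.8]
force: [1.0, 0.7, 0.9]
gripper_width: 0.0851
t 33.48 [0.5165 0.121  0.0806] [ 1.7996e+02 -1.0000e-02  1.0584e+02] F [1.  0.7 0.9] w 0.0851 q [ 23.4  20.2 -47.9 108.9  17.5  58.4  73.8]
```

View pics/w21.png

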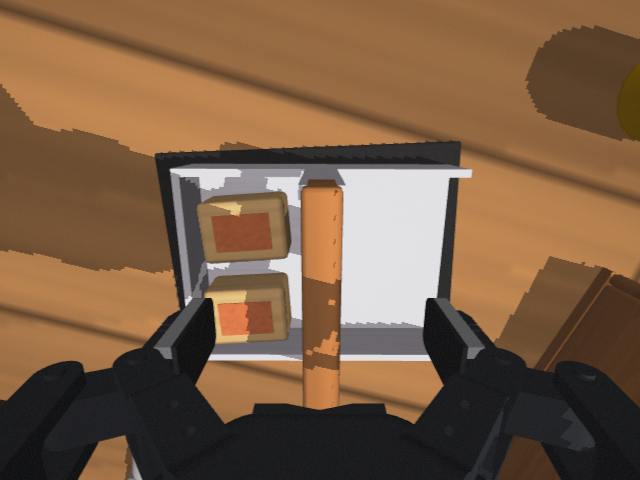

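```bash
python3 -m handwheel '1 0 0 0 0 0 0; 1 0 0 0 0 0 0; 1 0 0 0 0 0 0; 1 0 0 0 0 0 0; 1 0 0 0 0 0 0; 1 0 0 0 0 0 0; 1 0 0 0 0 0 0; 1 0 0 0 0 0 0;1 0 0 0 0 0 0;1 0 0 0 0 0 0;1 0 0 0 0 0 0;1 0 0 0 0 0 0' 80
python3 - <<'E'
from h import *
st()
E
python3 -m handwheel '1 0 0 -8 0 0 0;1 0 0 -20 0 0 0;1 0 0 -40 0 0 0;1 0 0 -65 0 0 0;1 0 0 -95 0 0 0;1 0 0 -120 0 0 0;1 0 0 -140 0 0 0;1 0 0 -150 0 0 0;1 0 0 -150 0 0 0;1 0 0 -150 0 0 0'
python3 - <<'E'
from h import *
st(); f=grab("wrist"); save(f,"w22.png"); f=grab("scene"); save(f,"s22.png")
E
```

```text
time: 34.53
ee_pos: [0.5162, 0.1208, 0.0802]
orientation: [180.0, 0.0, 105.9]
force: [-1.2, -0.2, 5.6]
gripper_width: 0.0127
t 34.53 [0.5162 0.1208 0.0802] [1.7998e+02 1.0000e-02 1.0586e+02] F [-1.2 -0.2  5.6] w 0.0127 q [ 23.4  20.2 -47.9 108.9  17.5  58.4  73.8]
time: 35.37
ee_pos: [0.5158, 0.1206, 0.2296]
orientation: [-180.0, 0.0, 105.9]
force: [-0.1, 0.0, -5.4]
gripper_width: 0.0128
t 35.37 [0.5158 0.1206 0.2296] [-1.7999e+02  2.0000e-02  1.0586e+02] F [-0.1  0.  -5.4] w 0.0128 q [ 28.2  10.6 -51.1  99.4   8.6  74.1  81.1]
```

View pics/w22.png

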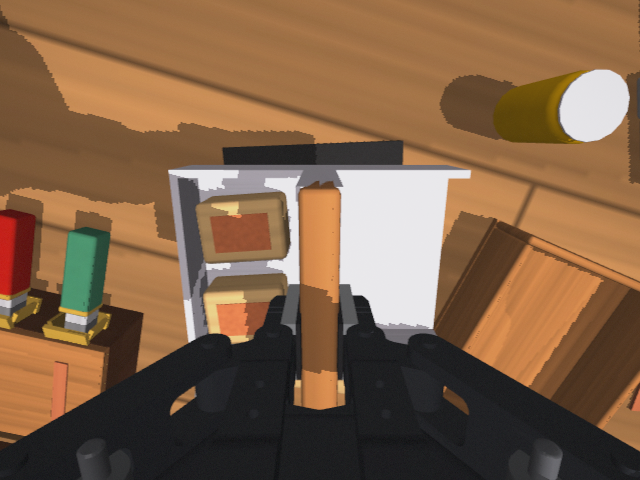

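View pics/s22.png

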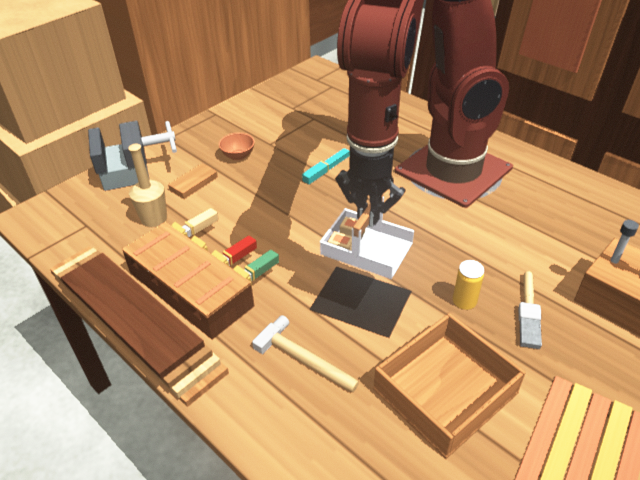

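```bash
python3 - <<'E'
from h import *
rel([.570,.263,.225],[180,0,83])
f=grab("top"); W=f["W"]; v=f["img"].max(-1)
m=(v<60)&(abs(W[...,2])<.012)&(abs(W[...,0]-.52)<.13)&(abs(W[...,1]-.12)<.13)
save(f,"t23.png",(80,80,480,400),2)
print(m.sum()); w=W[m]; print(rect(w[:,:2]))
E
```

```text
shift mm [122.2  91.7   3.2] rot [-2.400e-03  1.000e-04  3.991e-01] rows min 3.7
589
((540.703125, 53.82086944580078), (138.9325408935547, 45.307987213134766), 18.314746856689453)
```

```bash
python3 - <<'E'
from h import *
f=grab("scene"); W=f["W"]; v=f["img"].max(-1)
m=(v<60)&(abs(W[...,2])<.012)&(abs(W[...,0]-.52)<.13)&(abs(W[...,1]-.12)<.13)
n,l,s,c=cv2.connectedComponentsWithStats(m.astype(np.uint8)); i=1+np.argmax(s[1:,4]); w=W[l==i]
print(len(w)); print(rect(w[:,:2]))
E
```

```text
2
((558.7064208984375, 37.261817932128906), (5.164577007293701, 0.0), -136.37857055664062)
```

```bash
python3 -m handwheel '1 8 6 0 0 0 0.03;1 22 16 0 0 0 0.08;1 38 29 1 0 0 0.13;1 55 42 1 0 0 0.19;1 72 55 2 0 0 0.25;1 88 67 2 0 0 0.3;1 102 77 3 0 0 0.35;1 114 86 3 0 0 0.38;1 122 92 3 0 0 0.4;1 122 92 3 0 0 0.4;1 122 92 3 0 0 0.4;1 122 92 3 0 0 0.4'
python3 - <<'E'
from h import *
s=st(); f=grab("scene"); save(f,"s24.png",(280,180,600,480),1.8)
# plan tilt poses
c=np.array([.584,.377]); e=np.array([np.cos(np.radians(83)),np.sin(np.radians(83))])
A=T_of(s["ee_pos"],s["orientation"])
for th in (0,5,10,15,20,25,30,35,40,45,50):
    t=np.radians(th); h=.075*np.cos(t)-.077*np.sin(t); v=-.075*np.sin(t)-.077*np.cos(t)
    xy=c+e*(-.040-h); z=.095-v
    B=np.eye(4); B[:3,:3]=R.from_euler('xyz',[180,0,83],degrees=True).as_matrix()@R.from_rotvec([0,-t,0]).as_matrix(); B[:3,3]=[*xy,z]
    D=np.linalg.inv(A)@B; print(th,np.round(D[:3,3]*1000,1),np.round(R.from_matrix(D[:3,:3]).as_rotvec(),3))
E
```

```text
time: 36.57
ee_pos: [0.571, 0.2624, 0.2261]
orientation: [-179.9, 0.1, 83.0]
force: [1.0, -0.5, -3.5]
gripper_width: 0.013
t 36.57 [0.571  0.2624 0.2261] [-1.7994e+02  5.0000e-02  8.2960e+01] F [ 1.  -0.5 -3.5] w 0.0130 q [  7.4  23.8 -47.6  86.1  17.7  78.   41.4]
0 [ 0.4 -1.  54.1] [-0.001  0.001 -0.001]
5 [ 7.4 -1.  47.9] [-0.001 -0.086 -0.001]
10 [14.9 -1.  42.3] [-0.001 -0.174 -0.001]
15 [22.8 -1.  37.3] [-0.001 -0.261 -0.   ]
20 [31.2 -1.  33.1] [-0.001 -0.348 -0.   ]
25 [39.9 -1.  29.6] [-0.001 -0.435 -0.   ]
30 [48.9 -1.  26.9] [-0.001 -0.523 -0.   ]
35 [58.1 -1.  25. ] [-0.001 -0.61  -0.   ]
40 [67.4 -1.  23.9] [-0.001 -0.697 -0.   ]
45 [76.8 -1.1 23.6] [-0.001 -0.784 -0.   ]
50 [86.1 -1.1 24.1] [-0.001 -0.872 -0.   ]
```

View pics/s24.png

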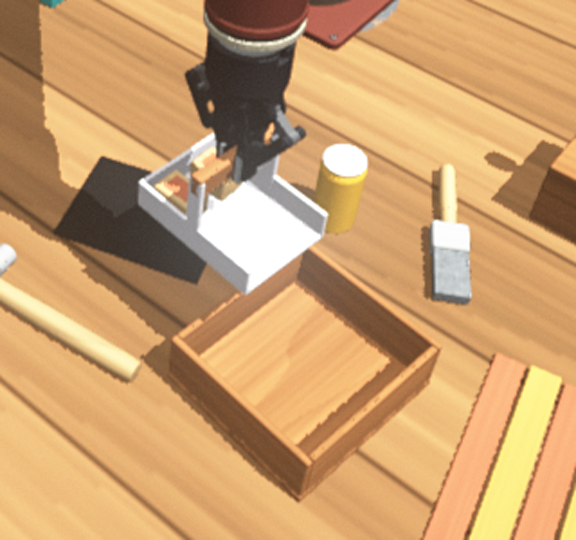

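```bash
python3 -m handwheel '1 4 -1 20 0 -0.044 0;1 7 -1 30 0 -0.087 0;1 11 -1 36 0 -0.13 0;1 15 -1 38 0 -0.174 0;1 19 -1 37 0 -0.218 0;1 23 -1 37 0 -0.262 0;1 23 -1 37 0 -0.262 0'
python3 - <<'E'
from h import *
s=st()
A=T_of(s["ee_pos"],s["orientation"]); c=np.array([.584,.377]); e=np.array([np.cos(np.radians(83)),np.sin(np.radians(83))])
for th in (15,20,25,30,35,40,45,50):
    t=np.radians(th); h=.075*np.cos(t)-.077*np.sin(t); v=-.075*np.sin(t)-.077*np.cos(t)
    xy=c+e*(-.040-h); z=.095-v
    B=np.eye(4); B[:3,:3]=R.from_euler('xyz',[180,0,83],degrees=True).as_matrix()@R.from_rotvec([0,-t,0]).as_matrix(); B[:3,3]=[*xy,z]
    D=np.linalg.inv(A)@B; print(th,np.round(D[:3,3]*1000,1),np.round(R.from_matrix(D[:3,:3]).as_rotvec(),3))
E
```

```text
time: 37.2
ee_pos: [0.5721, 0.2879, 0.1892]
orientation: [-179.9, 15.1, 83.1]
force: [-1.0, 1.1, -4.3]
gripper_width: 0.0128
t 37.20 [0.5721 0.2879 0.1892] [-179.9    15.07   83.13] F [-1.   1.1 -4.3] w 0.0128 q [ -7.9  32.6 -42.5  79.3  29.9  89.4  31.2]
15 [-2.5  1.   1.1] [-0.001  0.001  0.002]
20 [ 4.5  1.  -5.2] [-0.001 -0.086  0.002]
25 [ 12.    1.  -10.8] [-0.001 -0.173  0.002]
30 [ 20.    1.  -15.8] [-0.001 -0.261  0.002]
35 [ 28.4   1.  -20. ] [-0.001 -0.348  0.002]
40 [ 37.1   1.  -23.5] [-0.001 -0.435  0.002]
45 [ 46.1   1.1 -26.2] [-0.001 -0.522  0.002]
50 [ 55.2   1.1 -28.1] [-0.    -0.61   0.003]
```

```bash
python3 -m handwheel '1 1 0 -3 0 -0.044 0;1 4.5 0 -5 0 -0.087 0;1 8 0 -8 0 -0.13 0;1 12 0 -11 0 -0.174 0;1 16 0 -13.5 0 -0.218 0;1 20 0 -16 0 -0.262 0;1 24 0 -18 0 -0.305 0;1 28.4 0 -20 0 -0.35 0;1 33 0 -22 0 -0.392 0;1 37 0 -23.5 0 -0.436 0;1 41.5 0 -25 0 -0.48 0;1 46 0 -26 0 -0.523 0;1 46 0 -26 0 -0.523 0;1 46 0 -26 0 -0.523 0;1 46 0 -26 0 -0.523 0;1 46 0 -26 0 -0.523 0;1 46 0 -26 0 -0.523 0;1 46 0 -26 0 -0.523 0'
python3 - <<'E'
from h import *
st(); f=grab("scene"); save(f,"s25.png",(280,180,600,480),1.8); f=grab("wrist"); save(f,"w25.png")
E
```

```text
time: 38.7
ee_pos: [0.5797, 0.3363, 0.2038]
orientation: [180.0, 44.9, 82.9]
force: [-1.0, -0.3, -3.4]
gripper_width: 0.0131
t 38.70 [0.5797 0.3363 0.2038] [179.96  44.9   82.85] F [-1.  -0.3 -3.4] w 0.0131 q [-33.5  50.2 -27.8  55.3  42.4 118.9  29.9]
```

View pics/s25.png

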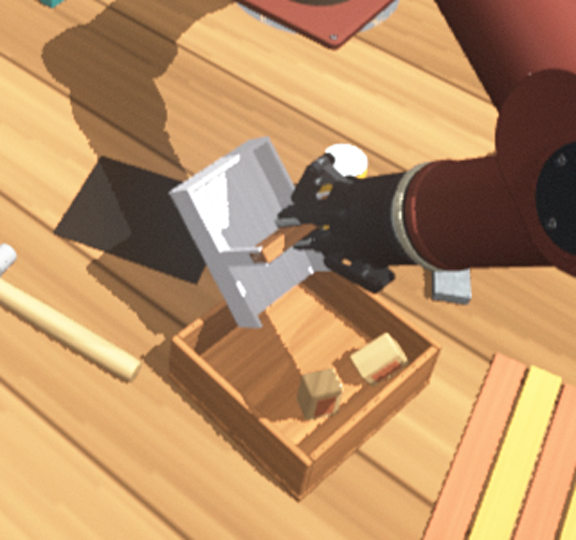

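View pics/w25.png

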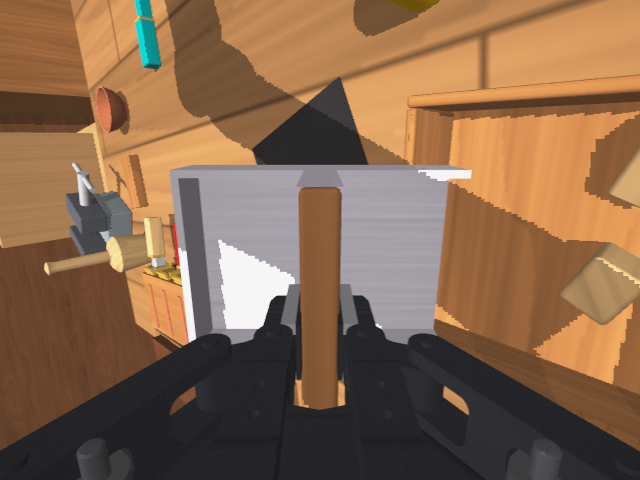

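```bash
python3 - <<'E'
from h import *
s=st()
A=T_of(s["ee_pos"],s["orientation"]); c=np.array([.584,.377]); e=np.array([np.cos(np.radians(83)),np.sin(np.radians(83))])
for th in (40,35,30,25,20,15,10,5,0):
    t=np.radians(th); h=.075*np.cos(t)-.077*np.sin(t); v=-.075*np.sin(t)-.077*np.cos(t)
    xy=c+e*(-.040-h); z=.100-v+.001*(45-th)
    B=np.eye(4); B[:3,:3]=R.from_euler('xyz',[180,0,83],degrees=True).as_matrix()@R.from_rotvec([0,-t,0]).as_matrix(); B[:3,3]=[*xy,z]
    D=np.linalg.inv(A)@B; print(th,np.round(D[:3,3]*1000,1),np.round(R.from_matrix(D[:3,:3]).as_rotvec(),3))
E
```

```text
t 38.80 [0.5795 0.3366 0.2035] [179.98  44.93  82.9 ] F [-0.5  1.  -3.8] w 0.0127 q [-33.5  50.2 -27.8  55.3  42.4 118.9  29.9]
40 [-11.3  -0.5  -1. ] [-0.001  0.086 -0.001]
35 [-20.7  -0.5   2.8] [-0.001  0.173 -0.001]
30 [-29.4  -0.5   7.1] [-0.001  0.261 -0.001]
25 [-37.3  -0.4  11.8] [-0.001  0.348 -0.001]
20 [-44.6  -0.4  16.9] [-0.001  0.435 -0.001]
15 [-51.1  -0.4  22.2] [-0.001  0.522 -0.001]
10 [-56.7  -0.4  27.8] [-0.     0.61  -0.002]
5 [-61.6  -0.4  33.6] [-0.     0.697 -0.002]
0 [-65.7  -0.4  39.4] [-0.     0.784 -0.002]
```

```bash
python3 -m handwheel '1 -6 0 -1 0 0.043 0;1 -11 0 -1 0 0.087 0;1 -21 0 3 0 0.174 0;1 -29 0 7 0 0.261 0;1 -37 0 12 0 0.348 0;1 -44.5 0 17 0 0.435 0;1 -51 0 22 0 0.522 0;1 -57 0 28 0 0.61 0;1 -62 0 34 0 0.7 0;1 -66 0 39 0 0.784 0;1 -66 0 39 0 0.784 0;1 -66 0 39 0 0.784 0;1 -66 0 39 0 0.784 0;1 -66 0 39 0 0.784 0;1 -66 0 39 0 0.784 0'
python3 - <<'E'
from h import *
st(); rel([.516,.1207,.20],[180,0,105.86]); rel([.516,.1207,.082],[180,0,105.86])
E
```

```text
time: 40.05
ee_pos: [0.5695, 0.265, 0.222]
orientation: [-180.0, 0.1, 83.1]
force: [-0.5, 0.5, -3.6]
gripper_width: 0.0127
t 40.05 [0.5695 0.265  0.222 ] [-1.7996e+02  7.0000e-02  8.3100e+01] F [-0.5  0.5 -3.6] w 0.0127 q [  2.9  22.2 -41.5  86.7  14.9  76.8  43.2]
shift mm [-149.6  -35.8   22.2] rot [-0.001   0.001  -0.3972] rows min 3.7
shift mm [-149.5  -35.7  140.2] rot [-0.001   0.001  -0.3972] rows min 5.0
```

```bash
python3 -m handwheel '1 -15 -4 0 0 0 -0.04;1 -38 -9 0 0 0 -0.1;1 -65 -15 0 0 0 -0.17;1 -95 -23 5 0 0 -0.25;1 -120 -29 10 0 0 -0.32;1 -140 -33 16 0 0 -0.37;1 -149.5 -36 22 0 0 -0.397;1 -149.5 -36 22 0 0 -0.397;1 -149.5 -36 22 0 0 -0.397;1 -149.5 -36 22 0 0 -0.397'
python3 - <<'E'
from h import *
st(); rel([.516,.1207,.082],[180,0,105.86]);f=grab("wrist"); save(f,"w26.png")
E
```

```text
time: 40.88
ee_pos: [0.5163, 0.1211, 0.2008]
orientation: [180.0, 0.0, 105.8]
force: [0.7, -0.1, -3.0]
gripper_width: 0.0127
t 40.88 [0.5163 0.1211 0.2008] [1.7998e+02 1.0000e-02 1.0577e+02] F [ 0.7 -0.1 -3. ] w 0.0127 q [ 21.7  10.8 -43.9 101.8   7.9  70.6  81.4]
shift mm [ -0.3  -0.5 118.8] rot [ 0.0003  0.0002 -0.0016] rows min 2.8
```

View pics/w26.png

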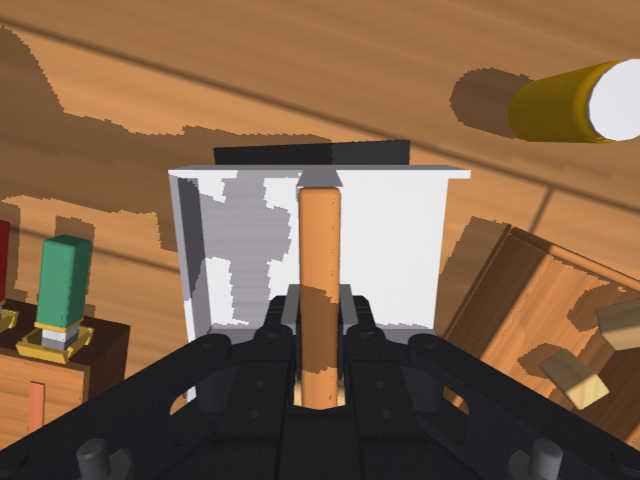

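Tray is empty and back over the mat. Lower it gently.

```bash
python3 -m handwheel '1 0 0 15 0 0 0;1 0 0 40 0 0 0;1 0 0 65 0 0 0;1 0 0 85 0 0 0;1 0 0 100 0 0 0;1 0 0 108 0 0 0;1 0 0 113 0 0 0;1 0 0 116 0 0 0;1 0 0 118 0 0 0;1 0 0 118 0 0 0;1 0 0 118 0 0 0'; python3 -m handwheel '1 0 0 1 0 0 0;1 0 0 2 0 0 0;1 0 0 2 0 0 0'
```

```text
time: 41.85
ee_pos: [0.5166, 0.1194, 0.0831]
orientation: [180.0, 0.1, 105.7]
force: [0.3, 0.4, -3.5]
gripper_width: 0.013
time: 42.1
ee_pos: [0.5161, 0.1191, 0.0805]
orientation: [-180.0, 0.1, 105.7]
force: [-0.5, 0.6, -3.3]
gripper_width: 0.013
```

```bash
python3 -m handwheel '1 0 0 0.5 0 0 0;1 0 0 1 0 0 0;1 0 0 1 0 0 0'; python3 -m handwheel '1 0 0 0.5 0 0 0;1 0 0 0.8 0 0 0;1 0 0 0.8 0 0 0'
```

```text
time: 42.35
ee_pos: [0.5163, 0.1192, 0.0802]
orientation: [-180.0, 0.1, 105.7]
force: [-3.7, -1.1, 6.3]
gripper_width: 0.013
time: 42.6
ee_pos: [0.5165, 0.1192, 0.0802]
orientation: [180.0, 0.1, 105.7]
force: [-7.2, -2.6, 15.4]
gripper_width: 0.0128
```

Contact. Ease off, open, lift.

```bash
python3 -m handwheel '1 0 0 -1 0 0 0;1 0 0 -1 0 0 0;0.5 0 0 -1 0 0 0;0.5 0 0 -1 0 0 0;0.3 0 0 -1 0 0 0;0.3 0 0 -1 0 0 0;0.3 0 0 -1 0 0 0;0.3 0 0 -1 0 0 0;0.3 0 0 -15 0 0 0;0.3 0 0 -40 0 0 0;0.3 0 0 -75 0 0 0;0.3 0 0 -110 0 0 0;0.3 0 0 -150 0 0 0;0.3 0 0 -190 0 0 0;0.3 0 0 -220 0 0 0;0.3 0 0 -220 0 0 0;0.3 0 0 -220 0 0 0'
python3 - <<'E'
from h import *
st(); f=grab("wrist"); save(f,"w27.png"); f=grab("scene"); save(f,"s27.png",(60,150,620,480),1.4); f=grab("top"); save(f,"t27.png",(80,80,480,400),2)
E
```

```text
time: 44.02
ee_pos: [0.5169, 0.1198, 0.3004]
orientation: [179.8, 0.1, 105.7]
force: [0.0, -0.3, -0.5]
gripper_width: 0.0602
t 44.02 [0.5169 0.1198 0.3004] [1.7982e+02 1.0000e-01 1.0569e+02] F [ 0.  -0.3 -0.5] w 0.0602 q [ 23.1   7.  -44.3  93.4   5.   81.5  84. ]
```

View pics/w27.png

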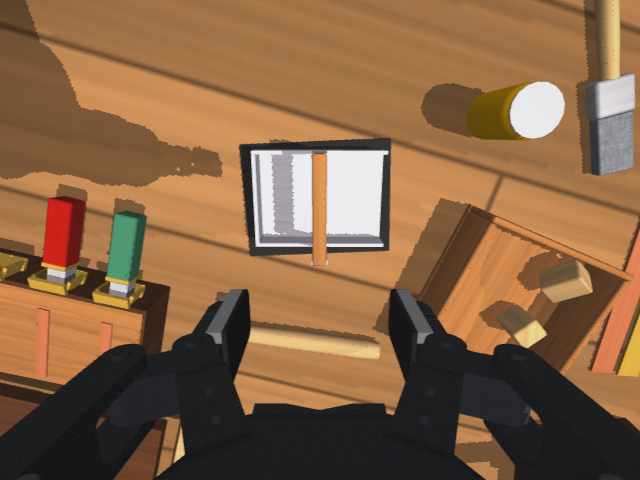

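View pics/s27.png

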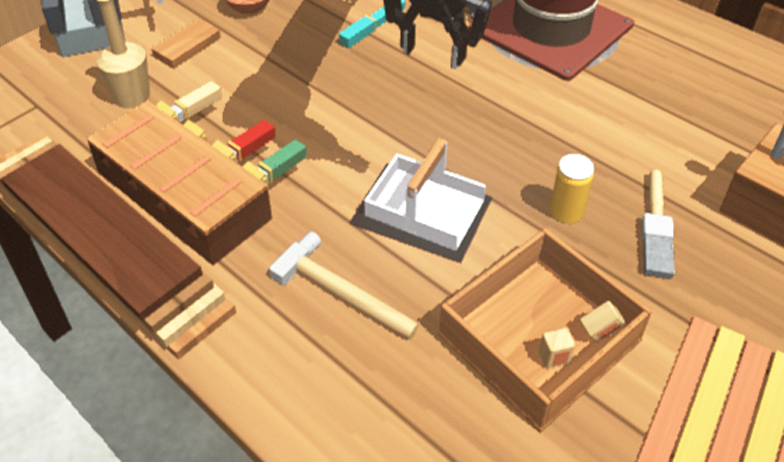

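View pics/t27.png

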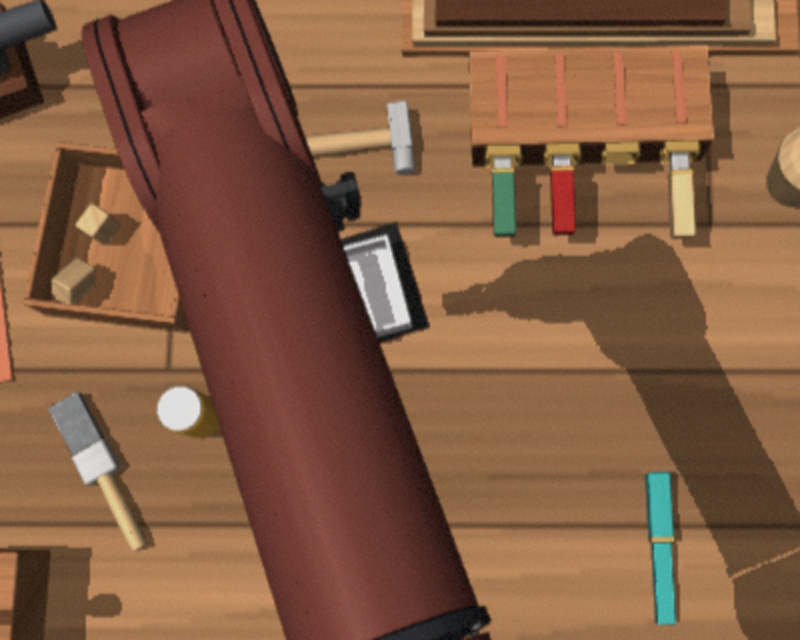

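```bash
python3 - <<'E'
from h import *
for cam in ("top","scene"):
    f=grab(cam); W=f["W"]; hsv=cv2.cvtColor(f["img"],cv2.COLOR_RGB2HSV)
    for n,y in (("green",-.078),("red",-.148),("wood",-.2885)):
        m=(abs(W[...,1]-y)<.02)&(W[...,0]>.55)&(W[...,0]<.7)&(W[...,2]>.055)&(W[...,2]<.08)&(hsv[...,1]>60)
        w=W[m]; print(cam,n,m.sum(),"x min/max",np.round(np.percentile(w[:,0],[1,99]),4),"z",np.round([np.median(w[w[:,0]<.6,2]),np.median(w[(w[:,0]>.64)&(w[:,0]<.66),2])],4), "y",np.round([np.median(w[w[:,0]<.6,1]),np.median(w[(w[:,0]>.64)&(w[:,0]<.66),1])],4))
E
```

```text
top green 564 x min/max [0.5825 0.6988] z [0.0628 0.0675] y [-0.0787 -0.0764]
top red 553 x min/max [0.5846 0.6988] z [0.0628 0.0668] y [-0.149 -0.147]
top wood 543 x min/max [0.5808 0.6994] z [0.0615 0.0664] y [-0.2892 -0.286 ]
scene green 545 x min/max [0.5861 0.698 ] z [0.0628 0.0668] y [-0.076  -0.0709]
scene red 519 x min/max [0.5892 0.6991] z [0.0628 0.0672] y [-0.1442 -0.1402]
scene wood 249 x min/max [0.5851 0.6985] z [0.0596 0.0644] y [-0.2775 -0.2771]
```

```bash
python3 -c "
from station import finish_job; print(finish_job())"
```

```text
the job is handed in; nothing more can be done
None
```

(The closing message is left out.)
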